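Seat the tablet's seam clips with a ball stylus

ROBOT

A 7-joint arm with a two-finger parallel gripper is mounted at the origin on the work surface. World frame = base frame: x ahead of the robot, y to its left, z up, the work surface at z = 0. Lengths are in m, angles in rad, forces in N, time in s.
With the tool pointing down it reaches from about 0.4 to 0.85 m from the base axis. Payload 4.4 kg.
Tool frame: the origin (TCP) lies at the very end of the fingers, on their centre line; the grasp point (between the pads) lies 19 mm behind it; z points along the fingers, y is the line along which they close (so a half turn about z gives the same grasp; the last joint's range is limited). The gripper opens to 94 mm and grips with 3 to 60 N. Pads are 16 mm wide; open, the fingers measure 119 mm over their backs; the gripper's body (75 mm by 177 mm) begins 78 mm behind the grasp point.
Start: joints at [1.164, 0.628, 0.038, 1.517, -0.027, 0.996, -0.02], TCP at [0.217, -0.613, 0.205] pointing down, gripper open.
Joint ranges: [-3.06, 3.06], [-0.37, 2.12], [-1.25, 1.32], [0.18, 2.47], [-1.1, 4.24], [0.23, 1.98], [-2.94, 2.94]. Speed limits (rad/s): [2.57, 2.57, 3.14, 3.14, 3.14, 3.14, 3.14].

INTERFACE

Orientations are given as a rotation vector (axis times angle).
In Python, from cell import state, grab_frame, close_job gives the robot as it stands. The module is installed in compiled form; this text tells all that it offers.
- The arm moves only by the tool jog_arm, never from a script. Its argument "steps" is a list of rows, each a list of 3 entries, a list of its own where there are three numbers: the turn, a rotation vector about the tool's x, y, z in degrees, then the shift along the tool's x, y, z in cm, then the gripper's target within -1 to 1 (fully open at 1, half-way at 0, shut at -1). In form: [[[rx, ry, rz], [tx, ty, tz], grip], ...]. A call has 1 to 12 rows; each row shifts and turns the commanded pose from where the row before left it, along the tool's axes as they then stand; what a row does not reach is not made up. A row lasts 1/12 s, in which the tool goes at most 41.7 mm and 7.16 degrees, less where a joint would pass 70% of its speed; a pose out of reach is approached as far as the arm can. A call with a gripper value outside its range is refused whole. The fingers move at their own pace and stop on an object; "grip_force" is the grip in N (left out, the last holds). Time passes only in rows, so rows that do not move let the fingers close. It gives the time, the measured TCP pose, the force, the opening and the grip force at its end, in the units of the state.
- state(): the state, without advancing time (a new reading comes with each control period).
- grab_frame(name): name is "side" or "top" or "wrist"; returns a dict with "pixels" (400x640x3 uint8, red, green, blue), "depth" (400x640 float32, m along the optical axis (not along the pixel's ray), 0 where there is no reading), "fov_y" (degrees; the focal length in pixels is half the picture's height over the tangent of half this angle, whatever the lens; pixels are square), "cx", "cy" (the principal point, pixels), "T" (4x4, takes a point from camera to world coordinates); the wrist camera has in their place "mount" (4x4, takes a point from camera to tool coordinates, whose origin is the TCP and whose axes are the flange's). Camera axes: x right, y up, looking along -z (the intrinsics and any distortion apply to the point x, -y, -z); pixel columns grow to the right and rows downward; lengths in m; the calibration is good to about 2 mm. A picture is of the moment at which its call begins: read the wrist's pose just before it.
- close_job(): hands the job in; it is judged then, once.
The state is a dict: "t": time; "qpos": joint angles; "joint_velocities": joint speeds; "tau": joint torques, N m; "tool_pos": TCP position; "eef_rot": TCP orientation; "force": force on the tool from outside, world axes, zero at the start; "ft_torque": the same for the moment, N m; "grip_width": finger opening in m; "finger_force": force on a finger pad.
Only numpy, scipy, OpenCV 4.12 (cv2) and the standard library are available. Lean on these libraries where they do the work, as an engineer would, in place of code of your own. Each camera call takes 0.05 s, during which the arm holds its last target. There are 200 camera calls.

TASK

Take the ball-ended stylus from its stand and run its ball slowly along the tablet's clip seam, from one end of the row round the corner to the other, pressing steadily but gently (about 10 N, never over 20 N) so that all eleven clips are fully home before you lift off; once an end clip is down, keep the ball down at the seam until every clip is home. Work only with the stylus, not the fingers, then put it back upright in its stand, fully down, let go, and leave everything else where it is.

Things in the scene. Friction and masses are not known exactly. Their poses are not given: they have to be found in the camera images.
- stylus: Stylus 126 mm long, 90 g, upright in the stand, handle up. Origin: on the axis at the flange's underside; +z runs up the handle, x and y are square to the handle's flats. Above the origin: round flange 36 mm across, 6 mm thick; square black handle 22 x 22 mm from z = 6 to 76 mm. Below it: 10 mm steel shank, then a polished, slippery steel ball 16 mm across.
- stylus_tip (a point): Lowest point of the stylus's ball, on its axis, 50 mm below the body's origin.
- stand: Fixed round steel stand 56 mm high, 60 mm across at the top, with an upright hole 26 mm wide. Origin: centre of its underside. The stylus's shank hangs in the hole, its flange flat on the stand's top (stylus origin then 56 mm above the stand's origin).
- cradle: Fixed aluminium cradle, foot 160 (x) by 220 mm (y), origin at the centre of its underside, z up. It carries a dark tablet, 150 (x) by 210 mm (y), face up, centred over the origin. The tablet's level (deck 52 to 62 mm over the origin) and lean (up to 0.07 rad either way about the x = y diagonal) are set by hand and not reported: feel for them.
- seam_corner (a point): Point on the cradle at its x -35, y -65 mm, z 0: centre of the seam's corner arc (radius 32 mm). The clip row runs straight along the tablet's -x edge, round this arc, then straight along its -y edge. Axes as the cradle's. The tablet's bed is springy: it sinks about 1 mm for each 4.5 N pressed on it, to a stop at 12 mm. Grey stops 12 mm high at its +x and +y edges only.
- bottle: Bystander: square blue solvent bottle with steel cap, 62 x 62 x 105 mm, origin under its centre.
- phone: Bystander: opened phone, 150 x 72 x 8 mm, lying on the mat, origin under its centre, long side along x.
- tweezers: Bystander: steel tweezers 137 mm long, 5 mm high, lying on the mat, long side along x; origin near the middle of the underside.
- dropper: Bystander: small amber bottle with white cap, 32 mm across, 75 mm high, origin under its centre.
- suction_cup: Bystander: grey suction cup 60 mm across, 32 mm high, origin under its centre.
- clip0 (a joint): Travel of clip 0 down into the seam, m: 0 to 0.001 at the start, 0.0035 fully home. Its centre is at x -67, y 7 mm in the cradle's frame (within 2 mm). Each is a white plastic roof shape, 12 mm across the seam, 25 degree flanks, crest 4.8 mm over the deck at 0, 1.3 mm when home. It yields above 5 N, creeping about 8 mm/s at 10 N, and stays where left.
- clip1 (a joint): Travel of clip 1 down into the seam, m: 0 to 0.001 at the start, 0.0035 fully home. Its centre is at x -67, y -9 mm in the cradle's frame (within 2 mm). Like clip0.
- clip2 (a joint): Travel of clip 2 down into the seam, m: 0 to 0.001 at the start, 0.0035 fully home. Its centre is at x -67, y -25 mm in the cradle's frame (within 2 mm). Like clip0.
- clip3 (a joint): Travel of clip 3 down into the seam, m: 0 to 0.001 at the start, 0.0035 fully home. Its centre is at x -67, y -41 mm in the cradle's frame (within 2 mm). Like clip0.
- clip4 (a joint): Travel of clip 4 down into the seam, m: 0 to 0.001 at the start, 0.0035 fully home. Its centre is at x -67, y -57 mm in the cradle's frame (within 2 mm). Like clip0.
- clip5 (a joint): Travel of clip 5 down into the seam, m: 0 to 0.001 at the start, 0.0035 fully home. Its centre is at x -66, y -73 mm in the cradle's frame (within 2 mm). Like clip0.
- clip6 (a joint): Travel of clip 6 down into the seam, m: 0 to 0.001 at the start, 0.0035 fully home. Its centre is at x -58, y -88 mm in the cradle's frame (within 2 mm). Like clip0.
- clip7 (a joint): Travel of clip 7 down into the seam, m: 0 to 0.001 at the start, 0.0035 fully home. Its centre is at x -43, y -96 mm in the cradle's frame (within 2 mm). Like clip0.
- clip8 (a joint): Travel of clip 8 down into the seam, m: 0 to 0.001 at the start, 0.0035 fully home. Its centre is at x -27, y -97 mm in the cradle's frame (within 2 mm). Like clip0.
- clip9 (a joint): Travel of clip 9 down into the seam, m: 0 to 0.001 at the start, 0.0035 fully home. Its centre is at x -11, y -97 mm in the cradle's frame (within 2 mm). Like clip0.
- clip10 (a joint): Travel of clip 10 down into the seam, m: 0 to 0.001 at the start, 0.0035 fully home. Its centre is at x 5, y -97 mm in the cradle's frame (within 2 mm). Like clip0.
Not all that is in view belongs to the job. What is shaped like the stand but pink or yellow is not meant.

How it is judged:
By the outcome, as a careful person would: the job done as asked, in the order asked, and still so for the second after the job is handed in, with the robot touching nothing.
It also fails if it takes over 72 s, if anything falls off the work surface, if the arm or the gripper's body presses on something with over 40 N, if the wrist force passes 120 N, or if a joint passes its speed limit or range.

## Working session

There is one attempt and no reset: what is moved stays moved. The work goes in short steps, Python scripts to look and compute and a tool call to move; the robot and the scene stay as the last step left them, time stands still between calls to the robot, and variables do not carry over. Pictures are saved under pics/ and viewed, at most 10 in all, crops included, and the job is handed in when it is done.

Besides the shell and the picture viewer there is one more tool, called after ">>>" as a command line: name --argument value ..., lists and objects as JSON in quotes. jog_arm: Moves the arm, as the interface text tells. Its arguments: {"type":"object","properties":{"steps":{"type":"array","items":{"type":"array"}},"grip_force":{"type":"number"}},"required":["steps"]}

```bash
mkdir -p pics
cat > h.py <<'E'
import numpy as np, cv2
from scipy.spatial.transform import Rotation as R
from cell import state, grab_frame
def get(n):
    s=state(); f=grab_frame(n)
    if n=="wrist":
        T=np.eye(4);T[:3,:3]=R.from_rotvec(s["eef_rot"]).as_matrix();T[:3,3]=s["tool_pos"]
        f["T"]=T@f["mount"]
    f["f"]=200/np.tan(np.radians(f["fov_y"])/2)
    return f
def cloud(f):
    v,u=np.mgrid[0:400,0:640]; d=f["depth"]
    P=np.stack([(u-f["cx"])/f["f"]*d,-(v-f["cy"])/f["f"]*d,-d],-1)
    return P@f["T"][:3,:3].T+f["T"][:3,3]
def save(f,n,crop=None,k=1):
    p=f["pixels"][:,:,::-1]
    if crop: p=p[crop[1]:crop[3],crop[0]:crop[2]]
    cv2.imwrite("pics/"+n,cv2.resize(p,None,fx=k,fy=k,interpolation=cv2.INTER_CUBIC))
E
python3 - <<'E'
from h import *
import pickle
s=state();print({k:np.round(v,3) for k,v in s.items()})
for n in("top","side"):
    f=get(n);save(f,n+".png");pickle.dump(f,open(n+".pkl","wb"));print(n,{k:v for k,v in f.items() if k not in("pixels","depth")})
E
```

```text
{'t': np.float64(0.0), 'qpos': array([ 1.164,  0.629,  0.038,  1.518, -0.027,  0.996, -0.02 ]), 'joint_velocities': array([ 0.001, -0.   , -0.   , -0.001,  0.   , -0.001,  0.001]), 'tau': array([-0.0000e+00, -5.4972e+01,  1.1440e+00, -1.8663e+01, -5.2000e-02,
        2.4000e-02,  0.0000e+00]), 'tool_pos': array([ 0.217, -0.612,  0.205]), 'eef_rot': array([-3.094e+00, -5.320e-01,  1.000e-03]), 'force': array([-0.603, -0.721, -0.003]), 'ft_torque': array([-0.002, -0.05 , -0.02 ]), 'finger_force': np.float64(0.0), 'grip_width': np.float64(0.094)}
top {'fov_y': 46.517457360690855, 'cx': 331.7450361941103, 'cy': 202.3386765817669, 'T': array([[ 0.00889704,  0.9973491 , -0.07221925,  0.37617429],
       [-0.99992884,  0.00829958, -0.0085688 , -0.17099999],
       [-0.00794669,  0.07229035,  0.99735197,  1.35854514],
       [ 0.        ,  0.        ,  0.        ,  1.        ]]), 'f': np.float64(465.31714187856176)}
side {'fov_y': 51.41297022685662, 'cx': 317.58925928072864, 'cy': 203.32591904147546, 'T': array([[ 0.99692595,  0.0367154 , -0.06921434,  0.41847419],
       [-0.07662948,  0.64100308, -0.76370346, -1.03647667],
       [ 0.01632693,  0.76665965,  0.64184609,  0.80490294],
       [ 0.        ,  0.        ,  0.        ,  1.        ]]), 'f': np.float64(415.44896030418425)}
```

View pics/top.png

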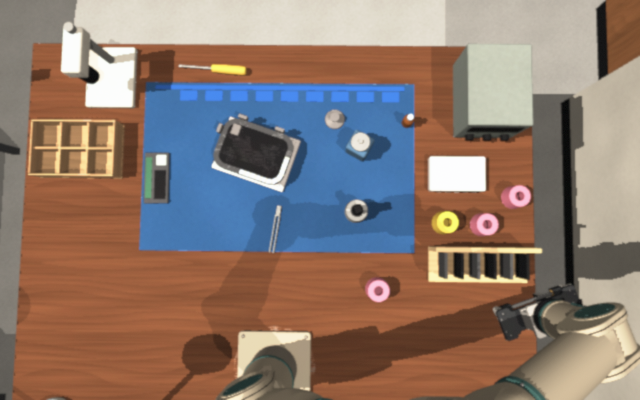

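View pics/side.png

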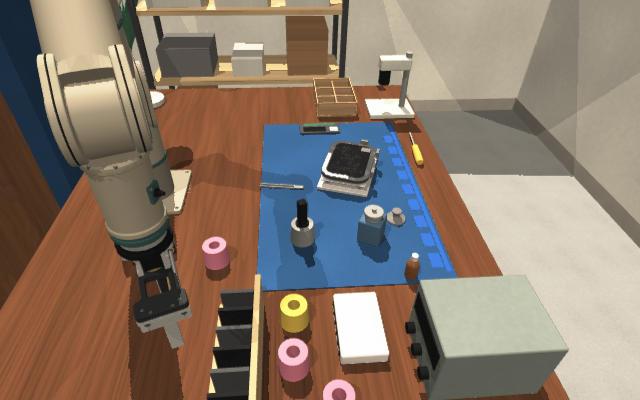

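Top view: grey stand with the black-handled stylus at about (357,210); pink look-alikes at (378,290), (486,224), (517,196) and a yellow one at (447,222) are not meant, because the stand is steel-grey and holds the stylus. The cradle is at (255,152), turned in plan, and the bottle is at (358,145). The side view shows the stylus at (302,220) and the cradle at (350,165). I'll confirm both in enlarged crops.

Run:
```python
from h import *
import pickle
f=pickle.load(open("top.pkl","rb"))
a=f["pixels"][:,:,::-1][100:240,200:400]
cv2.imwrite("pics/crop1.png",cv2.resize(a,None,fx=4,fy=4,interpolation=cv2.INTER_CUBIC))
P=cloud(f)
# stylus top handle
m=(np.hypot(P[:,:,0]-P[210,357,0],P[:,:,1]-P[210,357,1])<.05)
print("at",P[210,357])
for lo,hi in((.1,.2),(.05,.075)):
    q=P[m&(P[:,:,2]>lo)&(P[:,:,2]<hi)];print(lo,len(q),q.mean(0) if len(q) else 0,q.min(0),q.max(0))
# cradle
m=(P[:,:,2]>.008)&(P[:,:,2]<.12);m[:, :205]=0;m[:,308:]=0;m[:110]=0;m[200:]=0
for lo,hi in((.006,.035),(.05,.09)):
    mm=m&(P[:,:,2]>lo)&(P[:,:,2]<hi);q=P[mm]
    r=cv2.minAreaRect(q[:,:2].astype(np.float32));print(lo,r,q[:,2].mean())
    if lo>.04:
        A=np.c_[q[:,:2]-q[:,:2].mean(0),np.ones(len(q))];print(np.linalg.lstsq(A,q[:,2],rcond=None)[0],q[:,:2].mean(0))
for uv in((230,140),(255,150),(285,150),(240,172),(280,180)):print(uv,P[uv[1],uv[0]])
```

```text
at [ 0.44516182 -0.22718765  0.13403492]
0.1 75 [ 0.44840519 -0.22821281  0.13269181] [ 0.43604028 -0.24054957  0.10323651] [ 0.46134325 -0.21656249  0.1400148 ]
0.05 281 [ 0.44764465 -0.22739952  0.06007154] [ 0.41886374 -0.25615568  0.05103356] [ 0.47776181 -0.19975739  0.07391857]
0.006 ((0.6136723160743713, 0.06374210119247437), (0.26424068212509155, 0.29874134063720703), 0.4411258399486542) 0.013151379970220879
0.05 ((0.6219183206558228, 0.06873094290494919), (0.22288314998149872, 0.16237683594226837), 71.33879852294922) 0.059205413570799205
[-0.00441699  0.01442664  0.05920541] [0.61600528 0.0651737 ]
(230, 140) [0.64502349 0.1300674  0.05849277]
(255, 150) [0.61783709 0.059418   0.05347289]
(285, 150) [ 0.61761259 -0.02633502  0.05808683]
(240, 172) [0.55313468 0.09839045 0.06415006]
(280, 180) [ 0.37617429 -0.17099999  1.35854514]
```

View pics/crop1.png

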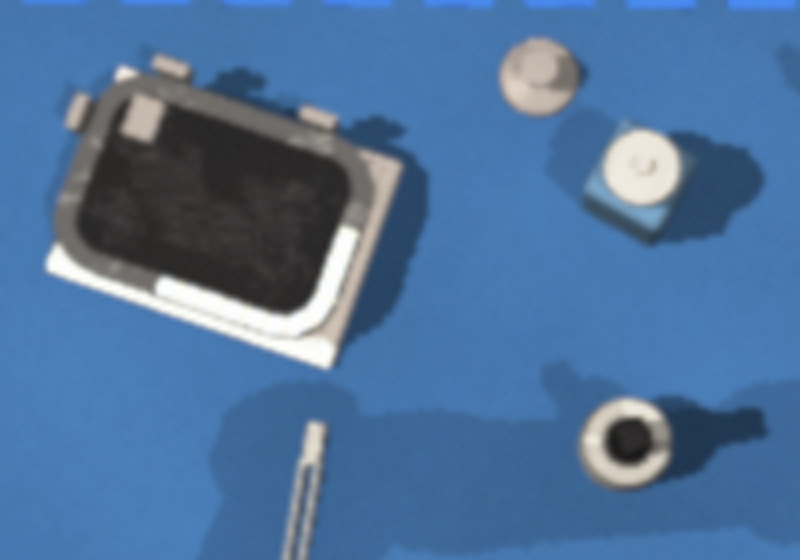

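The enlarged crop confirms the steel stand with the black handle (630,440). The white clip row runs along the cradle's lower (-x) and right (-y) edges, with its corner near (310,325). Next: go above the stylus and look from close by.

```bash
cat >> h.py <<'E'
def pose():
    s=state();return np.array(s["tool_pos"]),R.from_rotvec(s["eef_rot"]).as_matrix(),s
def togo(p,yaw=None):
    t,M,s=pose();d=M.T@(np.array(p)-t)*100
    print("tool pos",t.round(4),"x axis yaw",np.degrees(np.arctan2(M[1,0],M[0,0])).round(2),"z",M[:,2].round(4));print("shift cm (tool)",d.round(2))
E
python3 -c "
from h import *
togo([.448,-.228,.25]);print(get('wrist')['mount'].round(3))"
```

```text
tool pos [ 0.2171 -0.6121  0.2047] x axis yaw 19.52 z [-6.0e-04  1.5e-03 -1.0e+00]
shift cm (tool) [ 34.6  -28.49  -4.49]
[[ 0.     0.972  0.236  0.069]
 [ 1.    -0.     0.001 -0.001]
 [ 0.001  0.236 -0.972 -0.18 ]
 [ 0.     0.     0.     1.   ]]
```

>>> jog_arm --steps '[[[0, 0, 0], [2.88, -2.37, -0.4], 1], [[0, 0, 0], [2.88, -2.37, -0.4], 1], [[0, 0, 0], [2.88, -2.37, -0.4], 1], [[0, 0, 0], [2.88, -2.37, -0.4], 1], [[0, 0, 0], [2.88, -2.37, -0.4], 1], [[0, 0, 0], [2.88, -2.37, -0.4], 1], [[0, 0, 0], [2.88, -2.37, -0.4], 1], [[0, 0, 0], [2.88, -2.37, -0.4], 1], [[0, 0, 0], [2.88, -2.37, -0.4], 1], [[0, 0, 0], [2.88, -2.37, -0.4], 1], [[0, 0, 0], [2.88, -2.37, -0.4], 1], [[0, 0, 0], [2.88, -2.37, -0.4], 1]]'

```text
t: 1.15
tool_pos: [0.4484, -0.2273, 0.2537]
eef_rot: [-3.096, -0.533, 0.0]
force: [0.4, -0.9, 0.1]
grip_width: 0.0941
finger_force: 0.0
```

Run:
```python
from h import *
togo([.448,-.228,.25])
f=get("wrist");save(f,"w1.png");P=cloud(f)
m=np.hypot(P[:,:,0]-.448,P[:,:,1]+.228)<.06
for lo,hi in((.125,.14),(.05,.06),(.06,.07)):
    q=P[m&(P[:,:,2]>lo)&(P[:,:,2]<hi)]
    if len(q)>5: print(lo,len(q),q.mean(0).round(4),cv2.minAreaRect(q[:,:2].astype(np.float32)),cv2.minEnclosingCircle(q[:,:2].astype(np.float32)))
```

```text
tool pos [ 0.4484 -0.2273  0.2537] x axis yaw 19.52 z [-1.e-04  0.e+00 -1.e+00]
shift cm (tool) [-0.06  0.05  0.37]
0.125 468 [ 0.4507 -0.2281  0.1352] ((0.4500848650932312, -0.22848305106163025), (0.021992705762386322, 0.021722912788391113), 19.701522827148438) ((0.45009535551071167, -0.22819769382476807), 0.013915568590164185)
0.05 319 [ 0.4575 -0.2249  0.0588] ((0.4520900845527649, -0.22730398178100586), (0.05470186471939087, 0.05894947052001953), 24.357675552368164) ((0.4498329162597656, -0.2282877266407013), 0.03039587289094925)
0.06 837 [ 0.456  -0.226   0.0622] ((0.452027291059494, -0.22773796319961548), (0.0537942498922348, 0.058212585747241974), 19.518451690673828) ((0.44999977946281433, -0.22815187275409698), 0.029564524069428444)
```

View pics/w1.png

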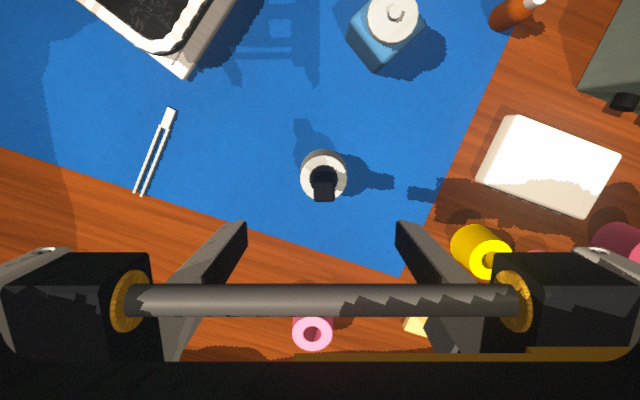

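The wrist view shows the grey stand at (323,175), black handle up, with its flats square to the tool (19.6°). The handle centre is at about (0.450, -0.228). Now descend and grip.

>>> jog_arm --steps '[[[0, 0, 0], [0.12, 0.15, 3], 1], [[0, 0, 0], [0, 0, 3.5], 1], [[0, 0, 0], [0, 0, 3.5], 1], [[0, 0, 0], [0, 0, 3], 1], [[0, 0, 0], [0, 0, 2.5], 1], [[0, 0, 0], [0, 0, 1.5], 1], [[0, 0, 0], [0, 0, 0.5], 1], [[0, 0, 0], [0, 0, 0], 1], [[0, 0, 0], [0, 0, 0], -1], [[0, 0, 0], [0, 0, 0], -1], [[0, 0, 0], [0, 0, 0], -1], [[0, 0, 0], [0, 0, 0], -1]]' --grip_force 40

```text
t: 2.2
tool_pos: [0.4503, -0.2304, 0.0795]
eef_rot: [3.095, 0.532, 0.003]
force: [0.1, -0.6, -0.1]
grip_width: 0.0706
finger_force: 0.0
```

>>> jog_arm --steps '[[[0, 0, 0], [0, 0, 0], -1], [[0, 0, 0], [0, 0, 0], -1], [[0, 0, 0], [0, 0, 0], -1]]'

```text
t: 2.45
tool_pos: [0.4497, -0.2301, 0.0787]
eef_rot: [3.096, 0.533, 0.001]
force: [-0.6, -0.1, 0.8]
grip_width: 0.0508
finger_force: 0.0
```

>>> jog_arm --steps '[[[0, 0, 0], [0, 0, 0], -1], [[0, 0, 0], [0, 0, 0], -1], [[0, 0, 0], [0, 0, 0], -1], [[0, 0, 0], [0, 0, 0], -1], [[0, 0, 0], [0, 0, 0], -1], [[0, 0, 0], [0, 0, 0], -1]]'

```text
t: 2.95
tool_pos: [0.4496, -0.2301, 0.0784]
eef_rot: [-3.096, -0.533, 0.0]
force: [-0.3, -0.3, 0.3]
grip_width: 0.0219
finger_force: 39.5
```

Run:
```python
from h import *
togo([.45,-.228,.08]);s=state();print(s["force"].round(2),s["grip_width"],s["finger_force"])
```

```text
tool pos [ 0.4496 -0.2301  0.0784] x axis yaw 19.52 z [-0.  0. -1.]
shift cm (tool) [ 0.11 -0.18 -0.16]
[-0.3  -0.32  0.35] 0.021921202065269957 39.53739523887634
```

>>> jog_arm --steps '[[[0, 0, 0], [0, 0, -1], -1], [[0, 0, 0], [0, 0, -3], -1], [[0, 0, 0], [0, 0, -3.5], -1], [[0, 0, 0], [0, 0, -3.5], -1], [[0, 0, 0], [0.8, -2.4, -2], -1], [[0, 0, 0], [1.1, -3.1, -0.5], -1], [[0, 0, 0], [1.2, -3.4, 0], -1], [[0, 0, 0], [1.2, -3.4, 0], -1], [[0, 0, 0], [1.2, -3.4, 0], -1], [[0, 0, 0], [0.9, -2.4, 0], -1], [[0, 0, 0], [0.3, -0.8, 0], -1], [[0, 0, 0], [0, 0, 0], -1]]'

```text
t: 3.95
tool_pos: [0.4496, -0.0272, 0.2141]
eef_rot: [-3.094, -0.54, -0.001]
force: [-0.3, -0.1, -1.3]
grip_width: 0.0221
finger_force: 39.5
```

Run:
```python
from h import *
import pickle
togo([.45,-.03,.22])
f=get("wrist");save(f,"w2.png");P=cloud(f);f["P"]=P;pickle.dump(f,open("w2.pkl","wb"));print(f["f"],state()["grip_width"],state()["force"].round(2))
```

```text
tool pos [ 0.4496 -0.0272  0.2141] x axis yaw 19.8 z [ 6.e-04  7.e-04 -1.e+00]
shift cm (tool) [-0.05  0.28 -0.59]
299.57345661992787 0.022050085779878808 [-0.45 -0.12 -2.22]
```

View pics/w2.png

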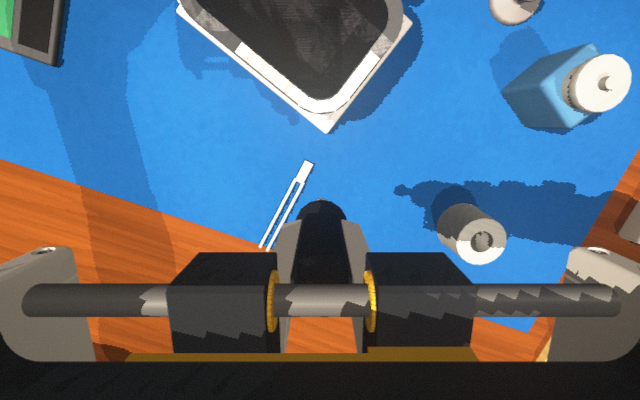

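The wrist view shows the clip row as a white band: one arm from (240,50) to the corner at (318,110), the other up to (385,40). The foot's corner is at (328,132). The stylus hangs in the grip. Next: fit the seam to the band.

Run:
```python
from h import *
import pickle
from scipy.optimize import least_squares
for nm in("w2.pkl","top.pkl"):
    f=pickle.load(open(nm,"rb"));P=cloud(f);I=f["pixels"].astype(int)
    near=np.hypot(P[:,:,0]-.614,P[:,:,1]-.064)<.16
    hi=near&(P[:,:,2]>.045)&(P[:,:,2]<.085)
    wh=hi&(I.min(2)>185)
    n,l,st,c=cv2.connectedComponentsWithStats(wh.astype(np.uint8));k=1+st[1:,4].argmax();wh=l==k
    q=P[wh];print(nm,len(q),st[k],q.mean(0).round(4))
    def loc(p,xy):
        c,s=np.cos(p[2]),np.sin(p[2]);d=xy-p[:2];return np.c_[c*d[:,0]+s*d[:,1],-s*d[:,0]+c*d[:,1]]
    def res(p):
        L=loc(p,q[:,:2]);x,y=L.T
        u=x+35;v=y+65
        r=np.where((u<0)&(v<0),np.hypot(u,v)-32,np.where(-u>-v,-u-32,-v-32))
        r=r+0
        # ends: clip ends at y=7+8? and x=5+8
        return r
    def resmm(p):
        return res(np.r_[p[:2],p[2]])
    q=q*1000
    s=least_squares(resmm,[614,64,-.32],loss="soft_l1")
    L=loc(s.x,q[:,:2]);print(s.x.round(4),np.degrees(s.x[2]).round(2),"rms",np.sqrt((res(s.x)**2).mean()).round(2),"ends y",np.percentile(L[:,1],[.5,99.5]).round(1),"x",np.percentile(L[:,0],[.5,99.5]).round(1))
    dk=hi&(I.max(2)<90);d=P[dk]*1000;LL=loc(s.x,d[:,:2]);g=(abs(LL[:,0])<55)&(abs(LL[:,1])<85);d=d[g];LL=LL[g]
    t=(LL[:,0]-LL[:,1])/2**.5
    A=np.c_[t,np.ones(len(t))];co,*_=np.linalg.lstsq(A,d[:,2],rcond=None);print("deck",len(d),co.round(4),"rms",np.std(d[:,2]-A@co).round(2), "free",np.linalg.lstsq(np.c_[LL,np.ones(len(t))],d[:,2],rcond=None)[0].round(4))
    ft=near&(P[:,:,2]>.005)&(P[:,:,2]<.035)&(I.min(2)>150);F=loc(s.x,P[ft][:,:2]*1000);print("foot",len(F),np.percentile(F,[1,50,99],axis=0).round(1).tolist(),np.median(P[ft][:,2]))
    t=(L[:,0]-L[:,1])/2**.5;print("clip z line",np.polyfit(t,q[:,2],1).round(4))
```

```text
w2.pkl 2324 [ 235   42  145   72 2324] [0.5498 0.0223 0.0618]
[ 6.142115e+02  6.469000e+01 -3.282000e-01] -18.81 rms 3.79 ends y [-103.2   16.5] x [-73.7  16.2]
deck 10116 [-1.79000e-02  6.01457e+01] rms 0.79 free [-1.30000e-02  1.24000e-02  6.01321e+01]
foot 1611 [[-80.3, -108.9], [-75.4, -81.2], [77.7, 107.7]] 0.01605985544425942
clip z line [-2.00000e-02  6.19982e+01]
top.pkl 352 [238 157  51  28 352] [0.5477 0.025  0.0602]
[ 6.13214e+02  6.43056e+01 -3.29600e-01] -18.88 rms 4.37 ends y [-102.9   17.7] x [-74.2  15.6]
deck 2199 [-1.75000e-02  5.90831e+01] rms 2.57 free [-1.25000e-02  1.23000e-02  5.90829e+01]
foot 416 [[-79.5, -108.1], [-70.5, -87.2], [79.1, 108.8]] 0.014990170301317662
clip z line [-1.79000e-02  6.02685e+01]
```

```bash
cat >> h.py <<'E'
YAW=np.radians(-18.82);C=np.array([.6140,.0646]);TIP=.0724
CR=np.array([[np.cos(YAW),-np.sin(YAW)],[np.sin(YAW),np.cos(YAW)]])
TX=.0005 # tip ahead of TCP along tool x
def seam(s): # s mm from clip0 centre -> cradle xy mm
    if s<72: return np.array([-67,7-s])
    if s<72+50.27:
        a=(s-72)/32;return np.array([-35-32*np.cos(a),-65-32*np.sin(a)])
    return np.array([-35+s-122.27,-97.])
def deck(c,z0=60.1,sl=-.0179): return z0+sl*(c[0]-c[1])/2**.5
def whereami():
    t,M,s=pose();tip=t[:2]+M[:2,0]*TX;c=CR.T@(tip-C)*1000
    S=np.arange(-15,175,.2);D=[np.hypot(*(seam(a)-c)) for a in S];i=int(np.argmin(D))
    F=CR.T@s["force"][:2]
    print("t %.2f tip cradle %s s=%.1f off=%.1f tipz-deck=%.2f F cradle %s Fz %.1f grip %.4f"%(s["t"],c.round(1),S[i],D[i],(t[2]-TIP)*1000-deck(c),F.round(1),s["force"][2],s["grip_width"]))
    return S[i],t,M
def plan(s1,h,n=12,off=0):
    """rows to bring tip to arc position s1 at height h mm over est. deck"""
    s0,t,M=whereami();out=[];cur=t.copy()
    for k in range(1,n+1):
        s=s0+(s1-s0)*k/n;c=seam(s)
        xy=C+CR@c/1000-M[:2,0]*TX
        h0=(t[2]-TIP)*1000-deck(CR.T@(t[:2]-C)*1000)
        w=np.r_[xy,(deck(c)+h0+(h-h0)*k/n)/1000+TIP]
        if k==1: e=w-t
        out.append(M.T@(w-cur)*100);cur=w
    o=np.array(out);print(o.round(3).tolist());print("sum",o.sum(0).round(3))
E
python3 -c "
from h import *
plan(0,12,6)"
```

```text
t 4.00 tip cradle [-124.9 -141.7] s=94.6 off=86.2 tipz-deck=81.66 F cradle [-0.4 -0.3] Fz -2.2 grip 0.0221
[[8.939, -1.834, 1.148], [0.92, -1.277, 1.14], [0.98, -1.235, 1.141], [0.98, -1.235, 1.141], [0.98, -1.235, 1.141], [0.98, -1.235, 1.141]]
sum [13.779 -8.052  6.85 ]
```

>>> jog_arm --steps '[[[0, 0, 0], [1.4, -0.8, 0], -1], [[0, 0, 0], [2.4, -1.4, 0], -1], [[0, 0, 0], [2.6, -1.5, 0.5], -1], [[0, 0, 0], [2.6, -1.5, 1], -1], [[0, 0, 0], [2.4, -1.45, 1.2], -1], [[0, 0, 0], [1.5, -0.9, 1.3], -1], [[0, 0, 0], [0.9, -0.5, 1.3], -1], [[0, 0, 0], [0, 0, 1], -1], [[0, 0, 0], [0, 0, 0.5], -1], [[0, 0, 0], [0, 0, 0], -1], [[0, 0, 0], [0, 0, 0], -1]]'

```text
t: 4.92
tool_pos: [0.5524, 0.0903, 0.1456]
eef_rot: [3.096, 0.529, -0.001]
force: [0.2, 0.0, -0.6]
grip_width: 0.0218
finger_force: 39.5
```

Run:
```python
from h import *
plan(0,6,6);print(state()["force"],state()["tool_pos"])
f=get("wrist");save(f,"w3.png",(200,100,440,280),3)
```

```text
t 4.92 tip cradle [-66.2   4.7] s=2.2 off=0.8 tipz-deck=12.24 F cradle [0.2 0.1] Fz -0.6 grip 0.0218
[[-0.032, -0.082, 0.103], [0.023, -0.029, 0.103], [0.023, -0.029, 0.103], [0.023, -0.029, 0.103], [0.023, -0.029, 0.103], [0.023, -0.029, 0.103]]
sum [ 0.082 -0.227  0.62 ]
[ 0.24717629  0.00223289 -0.64497202] [0.55235136 0.09026819 0.14563928]
```

View pics/w3.png

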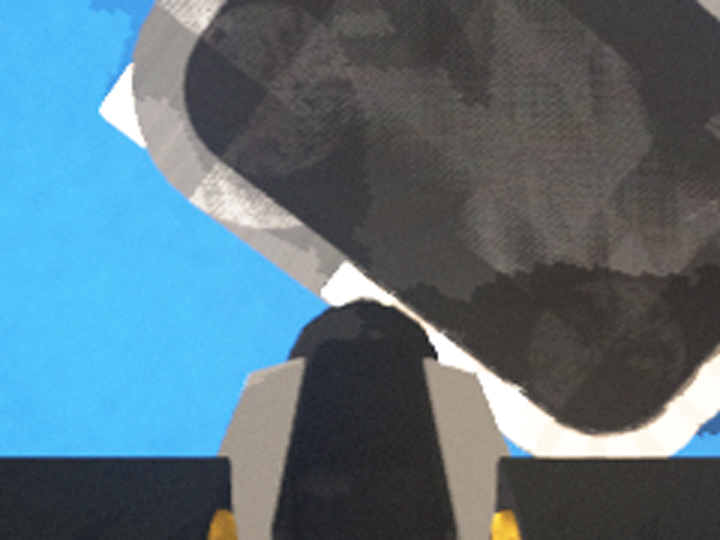

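The crop shows the stylus flange over the white band's near end (its upper end at about (345,280)), as planned. Now touch down slowly on clip 0.

>>> jog_arm --steps '[[[0, 0, 0], [0.03, -0.08, 0.15], -1], [[0, 0, 0], [0.02, -0.06, 0.15], -1], [[0, 0, 0], [0.02, -0.06, 0.15], -1], [[0, 0, 0], [0, 0, 0.1], -1], [[0, 0, 0], [0, 0, 0.1], -1], [[0, 0, 0], [0, 0, 0.05], -1], [[0, 0, 0], [0, 0, 0], -1]]'

```text
t: 5.55
tool_pos: [0.5526, 0.0945, 0.1384]
eef_rot: [3.096, 0.533, -0.0]
force: [0.7, -0.5, -1.0]
grip_width: 0.0222
finger_force: 39.5
```

```bash
python3 -c "
from h import *
whereami()"
```

```text
t 5.55 tip cradle [-67.4   8.9] s=-1.8 off=0.4 tipz-deck=4.91 F cradle [ 0.8 -0.2] Fz -1.0 grip 0.0222
```

>>> jog_arm --steps '[[[0, 0, 0], [0, 0, 0.05], -1], [[0, 0, 0], [0, 0, 0.05], -1], [[0, 0, 0], [0, 0, 0.05], -1], [[0, 0, 0], [0, 0, 0.05], -1], [[0, 0, 0], [0, 0, 0], -1]]'

```text
t: 5.97
tool_pos: [0.5526, 0.0945, 0.1364]
eef_rot: [3.096, 0.533, -0.0]
force: [0.4, -0.1, -2.8]
grip_width: 0.0218
finger_force: 39.5
```

```bash
python3 -c "
from h import *
whereami()"
```

```text
t 5.97 tip cradle [-67.4   8.8] s=-1.8 off=0.4 tipz-deck=2.90 F cradle [0.4 0. ] Fz -2.8 grip 0.0218
```

>>> jog_arm --steps '[[[0, 0, 0], [0, 0, 0.05], -1], [[0, 0, 0], [0, 0, 0.05], -1], [[0, 0, 0], [0, 0, 0.05], -1], [[0, 0, 0], [0, 0, 0], -1]]'

```text
t: 6.3
tool_pos: [0.5527, 0.0945, 0.1349]
eef_rot: [3.096, 0.533, -0.0]
force: [0.3, 1.0, -1.8]
grip_width: 0.022
finger_force: 39.5
```

>>> jog_arm --steps '[[[0, 0, 0], [0, 0, 0.05], -1], [[0, 0, 0], [0, 0, 0.05], -1], [[0, 0, 0], [0, 0, 0], -1]]'

```text
t: 6.55
tool_pos: [0.5527, 0.0945, 0.1339]
eef_rot: [3.096, 0.533, -0.0]
force: [-1.1, 0.7, -1.5]
grip_width: 0.0219
finger_force: 39.5
```

```bash
python3 -c "
from h import *
whereami()"
```

```text
t 6.55 tip cradle [-67.3   8.8] s=-1.8 off=0.3 tipz-deck=0.43 F cradle [-1.2  0.3] Fz -1.5 grip 0.0219
```

>>> jog_arm --steps '[[[0, 0, 0], [0, 0, 0.05], -1], [[0, 0, 0], [0, 0, 0.05], -1], [[0, 0, 0], [0, 0, 0], -1]]'

```text
t: 6.8
tool_pos: [0.5527, 0.0946, 0.1329]
eef_rot: [3.096, 0.533, 0.0]
force: [0.7, 0.4, -0.9]
grip_width: 0.0214
finger_force: 39.5
```

>>> jog_arm --steps '[[[0, 0, 0], [0, 0, 0.05], -1], [[0, 0, 0], [0, 0, 0.05], -1], [[0, 0, 0], [0, 0, 0], -1]]'

```text
t: 7.05
tool_pos: [0.5528, 0.0946, 0.1322]
eef_rot: [-3.096, -0.533, -0.0]
force: [-0.1, -0.3, 1.9]
grip_width: 0.0221
finger_force: 39.5
```

```bash
python3 -c "
from h import *
whereami()
f=get('side');save(f,'s2.png',(290,120,410,210),6)"
```

```text
t 7.05 tip cradle [-67.2   9. ] s=-2.0 off=0.2 tipz-deck=-1.26 F cradle [-0.  -0.3] Fz 1.9 grip 0.0221
```

View pics/s2.png

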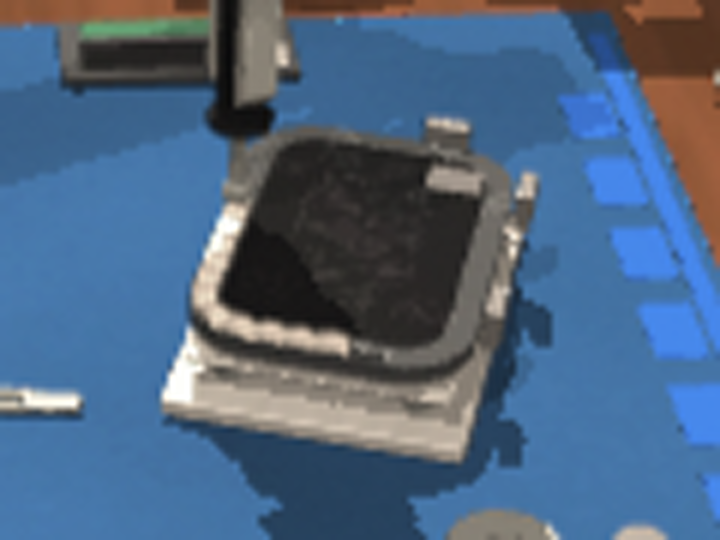

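The side crop shows the stylus at (238,180) on the upper end of the row. The force is just beginning to rise, so the deck lies several mm lower than the cameras said. Press on.

>>> jog_arm --steps '[[[0, 0, 0], [0, 0, 0.03], -1], [[0, 0, 0], [0, 0, 0.03], -1], [[0, 0, 0], [0, 0, 0.03], -1], [[0, 0, 0], [0, 0, 0.03], -1], [[0, 0, 0], [0, 0, 0], -1]]'

```text
t: 7.52
tool_pos: [0.5529, 0.0946, 0.1311]
eef_rot: [-3.096, -0.533, -0.001]
force: [-0.6, -0.7, 4.5]
grip_width: 0.022
finger_force: 39.5
```

>>> jog_arm --steps '[[[0, 0, 0], [0, 0, 0.03], -1], [[0, 0, 0], [0, 0, 0.03], -1], [[0, 0, 0], [0, 0, 0.03], -1], [[0, 0, 0], [0, 0, 0], -1]]'

```text
t: 7.85
tool_pos: [0.5528, 0.0947, 0.1302]
eef_rot: [-3.096, -0.533, -0.001]
force: [-1.4, 0.5, 4.5]
grip_width: 0.0217
finger_force: 39.5
```

```bash
python3 -c "
from h import *
whereami()"
```

```text
t 7.85 tip cradle [-67.2   9. ] s=-2.0 off=0.2 tipz-deck=-3.31 F cradle [-1.5 -0. ] Fz 4.5 grip 0.0217
```

>>> jog_arm --steps '[[[0, 0, 0], [0, 0, 0.04], -1], [[0, 0, 0], [0, 0, 0.04], -1], [[0, 0, 0], [0, 0, 0.04], -1], [[0, 0, 0], [0, 0, 0], -1]]'

```text
t: 8.18
tool_pos: [0.5528, 0.0947, 0.129]
eef_rot: [-3.096, -0.533, -0.001]
force: [-0.6, -1.1, 5.6]
grip_width: 0.0219
finger_force: 39.5
```

>>> jog_arm --steps '[[[0, 0, 0], [0, 0, 0.04], -1], [[0, 0, 0], [0, 0, 0.04], -1], [[0, 0, 0], [0, 0, 0.04], -1], [[0, 0, 0], [0, 0, 0], -1]]'

```text
t: 8.52
tool_pos: [0.5528, 0.0946, 0.1278]
eef_rot: [-3.096, -0.533, -0.001]
force: [-1.2, 1.0, 5.5]
grip_width: 0.0222
finger_force: 39.5
```

```bash
python3 -c "
from h import *
whereami()"
```

```text
t 8.52 tip cradle [-67.2   9. ] s=-2.0 off=0.2 tipz-deck=-5.67 F cradle [-1.5  0.6] Fz 5.5 grip 0.0222
```

>>> jog_arm --steps '[[[0, 0, 0], [0, 0, 0.03], -1], [[0, 0, 0], [0, 0, 0.03], -1], [[0, 0, 0], [0, 0, 0.03], -1], [[0, 0, 0], [0, 0, 0], -1]]'

```text
t: 8.85
tool_pos: [0.5529, 0.0947, 0.1272]
eef_rot: [-3.096, -0.533, -0.001]
force: [-2.2, 0.3, 8.1]
grip_width: 0.0223
finger_force: 39.5
```

```bash
python3 -c "
from h import *
whereami()"
```

```text
t 8.85 tip cradle [-67.2   9.1] s=-2.0 off=0.2 tipz-deck=-6.29 F cradle [-2.1 -0.4] Fz 8.1 grip 0.0223
```

Clip 0 is home at about 9 N. There is a slight outward side force, so I shift inward about 1 mm and start the sweep at roughly 10 mm/s.

>>> jog_arm --steps '[[[0, 0, 0], [-0.042, 0.069, 0.001], -1], [[0, 0, 0], [-0.042, 0.069, 0.001], -1], [[0, 0, 0], [-0.042, 0.069, 0.001], -1], [[0, 0, 0], [-0.042, 0.069, 0.001], -1], [[0, 0, 0], [-0.042, 0.069, 0.001], -1], [[0, 0, 0], [-0.042, 0.069, 0.001], -1]]'

```text
t: 9.35
tool_pos: [0.5534, 0.0917, 0.1276]
eef_rot: [-3.094, -0.534, -0.007]
force: [0.2, 1.9, 7.0]
grip_width: 0.0218
finger_force: 39.5
```

>>> jog_arm --steps '[[[0, 0, 0], [-0.042, 0.069, 0.001], -1], [[0, 0, 0], [-0.042, 0.069, 0.001], -1], [[0, 0, 0], [-0.042, 0.069, 0.001], -1], [[0, 0, 0], [-0.042, 0.069, 0.001], -1], [[0, 0, 0], [-0.042, 0.069, 0.001], -1], [[0, 0, 0], [-0.042, 0.069, 0.001], -1]]'

```text
t: 9.85
tool_pos: [0.5524, 0.0864, 0.1273]
eef_rot: [-3.095, -0.533, -0.006]
force: [1.2, 3.3, 6.2]
grip_width: 0.0219
finger_force: 39.5
```

```bash
python3 -c "
from h import *
whereami()"
```

```text
t 9.85 tip cradle [-65.    1.1] s=6.0 off=2.0 tipz-deck=-6.02 F cradle [0.  3.5] Fz 6.2 grip 0.0219
```

>>> jog_arm --steps '[[[0, 0, 0], [-0.05, 0.062, 0.003], -1], [[0, 0, 0], [-0.05, 0.062, 0.003], -1], [[0, 0, 0], [-0.05, 0.062, 0.003], -1], [[0, 0, 0], [-0.05, 0.062, 0.003], -1], [[0, 0, 0], [-0.05, 0.062, 0.003], -1], [[0, 0, 0], [-0.05, 0.062, 0.003], -1]]'

```text
t: 10.35
tool_pos: [0.552, 0.0841, 0.1275]
eef_rot: [-3.092, -0.534, -0.011]
force: [2.2, 5.0, 5.9]
grip_width: 0.0219
finger_force: 39.5
```

>>> jog_arm --steps '[[[0, 0, 0], [-0.05, 0.062, 0.003], -1], [[0, 0, 0], [-0.05, 0.062, 0.003], -1], [[0, 0, 0], [-0.05, 0.062, 0.003], -1], [[0, 0, 0], [-0.05, 0.062, 0.003], -1], [[0, 0, 0], [-0.05, 0.062, 0.003], -1], [[0, 0, 0], [-0.05, 0.062, 0.003], -1]]'

```text
t: 10.85
tool_pos: [0.5505, 0.0788, 0.1274]
eef_rot: [-3.093, -0.534, -0.011]
force: [2.1, 3.2, 7.2]
grip_width: 0.0217
finger_force: 39.5
```

```bash
python3 -c "
from h import *
whereami()"
```

```text
t 10.85 tip cradle [-64.3  -6.7] s=13.8 off=2.7 tipz-deck=-5.80 F cradle [0.9 3.7] Fz 7.2 grip 0.0217
```

>>> jog_arm --steps '[[[0, 0, 0], [-0.042, 0.045, 0.006], -1], [[0, 0, 0], [-0.042, 0.045, 0.006], -1], [[0, 0, 0], [-0.042, 0.045, 0.006], -1], [[0, 0, 0], [-0.042, 0.045, 0.006], -1], [[0, 0, 0], [-0.042, 0.045, 0.006], -1], [[0, 0, 0], [-0.042, 0.045, 0.006], -1]]'

```text
t: 11.35
tool_pos: [0.5486, 0.0741, 0.127]
eef_rot: [-3.095, -0.533, -0.009]
force: [0.7, 2.0, 8.0]
grip_width: 0.022
finger_force: 39.5
```

>>> jog_arm --steps '[[[0, 0, 0], [-0.042, 0.045, 0.003], -1], [[0, 0, 0], [-0.042, 0.045, 0.003], -1], [[0, 0, 0], [-0.042, 0.045, 0.003], -1], [[0, 0, 0], [-0.042, 0.045, 0.003], -1], [[0, 0, 0], [-0.042, 0.045, 0.003], -1], [[0, 0, 0], [-0.042, 0.045, 0.003], -1]]'

```text
t: 11.85
tool_pos: [0.5475, 0.0717, 0.127]
eef_rot: [-3.094, -0.534, -0.011]
force: [1.4, 3.6, 7.4]
grip_width: 0.0219
finger_force: 39.5
```

```bash
python3 -c "
from h import *
whereami()"
```

```text
t 11.85 tip cradle [-64.8 -14.5] s=21.4 off=2.2 tipz-deck=-6.19 F cradle [0.1 3.9] Fz 7.4 grip 0.0219
```

>>> jog_arm --steps '[[[0, 0, 0], [-0.045, 0.05, 0.004], -1], [[0, 0, 0], [-0.045, 0.05, 0.004], -1], [[0, 0, 0], [-0.045, 0.05, 0.004], -1], [[0, 0, 0], [-0.045, 0.05, 0.004], -1], [[0, 0, 0], [-0.045, 0.05, 0.004], -1], [[0, 0, 0], [-0.045, 0.05, 0.004], -1]]'

```text
t: 12.35
tool_pos: [0.5468, 0.0694, 0.1269]
eef_rot: [-3.092, -0.534, -0.014]
force: [1.5, 6.1, 6.3]
grip_width: 0.0218
finger_force: 39.5
```

>>> jog_arm --steps '[[[0, 0, 0], [-0.045, 0.05, 0.003], -1], [[0, 0, 0], [-0.045, 0.05, 0.003], -1], [[0, 0, 0], [-0.045, 0.05, 0.003], -1], [[0, 0, 0], [-0.045, 0.05, 0.003], -1], [[0, 0, 0], [-0.045, 0.05, 0.003], -1], [[0, 0, 0], [-0.045, 0.05, 0.003], -1]]'

```text
t: 12.85
tool_pos: [0.5449, 0.065, 0.1266]
eef_rot: [-3.093, -0.535, -0.012]
force: [2.1, 3.9, 8.2]
grip_width: 0.022
finger_force: 39.5
```

```bash
python3 -c "
from h import *
whereami()"
```

```text
t 12.85 tip cradle [-65.1 -21.6] s=28.6 off=1.9 tipz-deck=-6.47 F cradle [0.8 4.4] Fz 8.2 grip 0.0220
```

>>> jog_arm --steps '[[[0, 0, 0], [-0.046, 0.052, 0.001], -1], [[0, 0, 0], [-0.046, 0.052, 0.001], -1], [[0, 0, 0], [-0.046, 0.052, 0.001], -1], [[0, 0, 0], [-0.046, 0.052, 0.001], -1], [[0, 0, 0], [-0.046, 0.052, 0.001], -1], [[0, 0, 0], [-0.046, 0.052, 0.001], -1]]'

```text
t: 13.35
tool_pos: [0.543, 0.0598, 0.1266]
eef_rot: [-3.094, -0.534, -0.011]
force: [1.5, 2.7, 8.2]
grip_width: 0.022
finger_force: 39.5
```

>>> jog_arm --steps '[[[0, 0, 0], [-0.046, 0.052, 0.001], -1], [[0, 0, 0], [-0.046, 0.052, 0.001], -1], [[0, 0, 0], [-0.046, 0.052, 0.001], -1], [[0, 0, 0], [-0.046, 0.052, 0.001], -1], [[0, 0, 0], [-0.046, 0.052, 0.001], -1], [[0, 0, 0], [-0.046, 0.052, 0.001], -1]]'

```text
t: 13.85
tool_pos: [0.5415, 0.0566, 0.1265]
eef_rot: [-3.094, -0.534, -0.011]
force: [1.2, 4.3, 8.4]
grip_width: 0.0218
finger_force: 39.5
```

```bash
python3 -c "
from h import *
whereami()"
```

```text
t 13.85 tip cradle [-65.6 -30.6] s=37.6 off=1.4 tipz-deck=-6.42 F cradle [-0.3  4.5] Fz 8.4 grip 0.0218
```

>>> jog_arm --steps '[[[0, 0, 0], [-0.043, 0.055, 0.002], -1], [[0, 0, 0], [-0.043, 0.055, 0.002], -1], [[0, 0, 0], [-0.043, 0.055, 0.002], -1], [[0, 0, 0], [-0.043, 0.055, 0.002], -1], [[0, 0, 0], [-0.043, 0.055, 0.002], -1], [[0, 0, 0], [-0.043, 0.055, 0.002], -1]]'

```text
t: 14.35
tool_pos: [0.5408, 0.0541, 0.1264]
eef_rot: [-3.092, -0.535, -0.014]
force: [2.8, 6.2, 6.4]
grip_width: 0.0221
finger_force: 39.5
```

>>> jog_arm --steps '[[[0, 0, 0], [-0.043, 0.055, 0.002], -1], [[0, 0, 0], [-0.043, 0.055, 0.002], -1], [[0, 0, 0], [-0.043, 0.055, 0.002], -1], [[0, 0, 0], [-0.043, 0.055, 0.002], -1], [[0, 0, 0], [-0.043, 0.055, 0.002], -1], [[0, 0, 0], [-0.043, 0.055, 0.002], -1]]'

```text
t: 14.85
tool_pos: [0.5392, 0.0494, 0.1263]
eef_rot: [-3.093, -0.535, -0.012]
force: [1.3, 3.9, 8.2]
grip_width: 0.022
finger_force: 39.5
```

```bash
python3 -c "
from h import *
whereami()"
```

```text
t 14.85 tip cradle [-65.5 -38.2] s=45.2 off=1.5 tipz-deck=-6.57 F cradle [-0.1  4.1] Fz 8.2 grip 0.0220
```

>>> jog_arm --steps '[[[0, 0, 0], [-0.043, 0.055, 0.002], -1], [[0, 0, 0], [-0.043, 0.055, 0.002], -1], [[0, 0, 0], [-0.043, 0.055, 0.002], -1], [[0, 0, 0], [-0.043, 0.055, 0.002], -1], [[0, 0, 0], [-0.043, 0.055, 0.002], -1], [[0, 0, 0], [-0.043, 0.055, 0.002], -1]]'

```text
t: 15.35
tool_pos: [0.5374, 0.0438, 0.1262]
eef_rot: [-3.095, -0.534, -0.01]
force: [1.9, 1.8, 9.4]
grip_width: 0.0222
finger_force: 39.5
```

>>> jog_arm --steps '[[[0, 0, 0], [-0.043, 0.055, 0.002], -1], [[0, 0, 0], [-0.043, 0.055, 0.002], -1], [[0, 0, 0], [-0.043, 0.055, 0.002], -1], [[0, 0, 0], [-0.043, 0.055, 0.002], -1], [[0, 0, 0], [-0.043, 0.055, 0.002], -1], [[0, 0, 0], [-0.043, 0.055, 0.002], -1]]'

```text
t: 15.85
tool_pos: [0.5361, 0.0407, 0.126]
eef_rot: [-3.094, -0.534, -0.011]
force: [1.1, 3.7, 7.6]
grip_width: 0.0219
finger_force: 39.5
```

```bash
python3 -c "
from h import *
whereami()"
```

```text
t 15.85 tip cradle [-65.6 -47.5] s=54.4 off=1.4 tipz-deck=-6.75 F cradle [-0.2  3.9] Fz 7.6 grip 0.0219
```

>>> jog_arm --steps '[[[0, 0, 0], [-0.043, 0.055, 0.002], -1], [[0, 0, 0], [-0.043, 0.055, 0.002], -1], [[0, 0, 0], [-0.043, 0.055, 0.002], -1], [[0, 0, 0], [-0.043, 0.055, 0.002], -1], [[0, 0, 0], [-0.043, 0.055, 0.002], -1], [[0, 0, 0], [-0.043, 0.055, 0.002], -1]]'

```text
t: 16.35
tool_pos: [0.5354, 0.038, 0.1259]
eef_rot: [-3.092, -0.535, -0.013]
force: [2.5, 6.1, 6.3]
grip_width: 0.0217
finger_force: 39.5
```

>>> jog_arm --steps '[[[0, 0, 0], [-0.043, 0.055, 0.002], -1], [[0, 0, 0], [-0.043, 0.055, 0.002], -1], [[0, 0, 0], [-0.043, 0.055, 0.002], -1], [[0, 0, 0], [-0.043, 0.055, 0.002], -1], [[0, 0, 0], [-0.043, 0.055, 0.002], -1], [[0, 0, 0], [-0.043, 0.055, 0.002], -1]]'

```text
t: 16.85
tool_pos: [0.5339, 0.0331, 0.1259]
eef_rot: [-3.093, -0.534, -0.012]
force: [1.1, 4.7, 10.2]
grip_width: 0.0218
finger_force: 39.5
```

```bash
python3 -c "
from h import *
whereami()"
```

```text
t 16.85 tip cradle [-65.3 -55.4] s=62.4 off=1.7 tipz-deck=-6.74 F cradle [-0.5  4.8] Fz 10.2 grip 0.0218
```

```bash
cat >> h.py <<'E'
C=C+CR@np.array([1.5,0])/1000
def signed(c):
    u,v=c[0]+35,c[1]+65
    if u<0 and v<0: return np.hypot(u,v)-32, np.array([u,v])/np.hypot(u,v)
    return (-u-32,np.array([-1,0.])) if v>=0 else (-v-32,np.array([0,-1.]))
def step(ds,n=6,blocks=2,corr=0):
    """tool-frame cm per row, tangential steps; corr mm outward spread over all"""
    s0,t,M=whereami();F=CR.T@state()["force"][:2];c=CR.T@(t[:2]+M[:2,0]*TX-C)*1000
    r,nv=signed(c);print("outward offset %.2f, outward force %.2f"%(r,F@nv))
    Y=np.array([[np.cos(np.radians(19.8)),np.sin(np.radians(19.8))],[np.sin(np.radians(19.8)),-np.cos(np.radians(19.8))]])
    for b in range(blocks):
        d=seam(s0+ds*n*(b+1))-seam(s0+ds*n*b)
        n_=signed(seam(s0+ds*n*(b+.5)))[1]
        print("rows", (Y.T@(CR@(d/n+n_*corr/n/blocks))/10).round(3), "z", round((deck(seam(s0))-deck(seam(s0+ds*n)))/n/10,4))
E
python3 -c "
from h import *
step(.7,6,3)"
```

```text
t 16.85 tip cradle [-66.8 -55.4] s=62.4 off=0.2 tipz-deck=-6.76 F cradle [-0.5  4.8] Fz 10.2 grip 0.0218
outward offset -0.21, outward force 0.48
rows [-0.044  0.055] z 0.0009
rows [-0.044  0.055] z 0.0009
rows [-0.042  0.056] z 0.0009
```

>>> jog_arm --steps '[[[0, 0, 0], [-0.044, 0.055, 0], -1], [[0, 0, 0], [-0.044, 0.055, 0], -1], [[0, 0, 0], [-0.044, 0.055, 0], -1], [[0, 0, 0], [-0.044, 0.055, 0], -1], [[0, 0, 0], [-0.044, 0.055, 0], -1], [[0, 0, 0], [-0.044, 0.055, 0], -1]]'

```text
t: 17.35
tool_pos: [0.5317, 0.027, 0.1257]
eef_rot: [3.096, 0.534, 0.009]
force: [-0.1, -0.9, 8.5]
grip_width: 0.0218
finger_force: 39.5
```

>>> jog_arm --steps '[[[0, 0, 0], [-0.044, 0.055, 0.001], -1], [[0, 0, 0], [-0.044, 0.055, 0.001], -1], [[0, 0, 0], [-0.044, 0.055, 0.001], -1], [[0, 0, 0], [-0.043, 0.056, 0.001], -1], [[0, 0, 0], [-0.043, 0.056, 0.001], -1], [[0, 0, 0], [-0.042, 0.056, 0.001], -1]]'

```text
t: 17.85
tool_pos: [0.5308, 0.025, 0.1257]
eef_rot: [-3.093, -0.534, -0.011]
force: [0.9, 5.3, 8.4]
grip_width: 0.0224
finger_force: 39.5
```

```bash
python3 -c "
from h import *
step(.7,4,3)"
```

```text
t 17.85 tip cradle [-67.1 -64. ] s=71.0 off=0.1 tipz-deck=-6.86 F cradle [-0.9  5.3] Fz 8.4 grip 0.0224
outward offset 0.09, outward force 0.88
rows [-0.043  0.055] z 0.0009
rows [-0.038  0.059] z 0.0009
rows [-0.033  0.062] z 0.0009
```

>>> jog_arm --steps '[[[0, 0, 0], [-0.042, 0.056, 0.001], -1], [[0, 0, 0], [-0.04, 0.057, 0.001], -1], [[0, 0, 0], [-0.039, 0.058, 0.001], -1], [[0, 0, 0], [-0.038, 0.059, 0.001], -1], [[0, 0, 0], [-0.037, 0.06, 0.001], -1], [[0, 0, 0], [-0.035, 0.061, 0.001], -1]]'

```text
t: 18.35
tool_pos: [0.5297, 0.022, 0.1255]
eef_rot: [-3.092, -0.535, -0.011]
force: [1.2, 6.0, 7.6]
grip_width: 0.0221
finger_force: 39.5
```

>>> jog_arm --steps '[[[0, 0, 0], [-0.034, 0.061, 0.001], -1], [[0, 0, 0], [-0.033, 0.062, 0.001], -1], [[0, 0, 0], [-0.031, 0.063, 0.001], -1], [[0, 0, 0], [-0.029, 0.063, 0.001], -1]]'

```text
t: 18.68
tool_pos: [0.5291, 0.0187, 0.1255]
eef_rot: [-3.093, -0.535, -0.01]
force: [-0.6, 5.2, 9.9]
grip_width: 0.0217
finger_force: 39.5
```

```bash
python3 -c "
from h import *
step(.7,4,3)"
```

```text
t 18.68 tip cradle [-66.7 -70.5] s=77.6 off=0.2 tipz-deck=-6.96 F cradle [-2.3  4.8] Fz 9.9 grip 0.0217
outward offset 0.19, outward force 1.45
rows [-0.031  0.063] z 0.0011
rows [-0.025  0.065] z 0.0011
rows [-0.019  0.067] z 0.0011
```

>>> jog_arm --steps '[[[0, 0, 0], [-0.022, 0.068, 0.001], -1], [[0, 0, 0], [-0.021, 0.068, 0.001], -1], [[0, 0, 0], [-0.019, 0.069, 0.001], -1], [[0, 0, 0], [-0.018, 0.069, 0.001], -1], [[0, 0, 0], [-0.016, 0.069, 0.001], -1], [[0, 0, 0], [-0.015, 0.07, 0.001], -1]]'

```text
t: 19.18
tool_pos: [0.529, 0.0128, 0.1255]
eef_rot: [-3.095, -0.534, -0.008]
force: [-0.3, 1.9, 9.8]
grip_width: 0.0216
finger_force: 39.5
```

>>> jog_arm --steps '[[[0, 0, 0], [-0.013, 0.07, 0.001], -1], [[0, 0, 0], [-0.012, 0.07, 0.001], -1], [[0, 0, 0], [-0.01, 0.07, 0.001], -1], [[0, 0, 0], [-0.009, 0.07, 0.001], -1]]'

```text
t: 19.52
tool_pos: [0.5289, 0.0097, 0.1252]
eef_rot: [-3.095, -0.533, -0.006]
force: [-0.9, 3.0, 9.5]
grip_width: 0.0223
finger_force: 39.5
```

```bash
python3 -c "
from h import *
step(.7,4,3)"
```

```text
t 19.52 tip cradle [-64.  -79.1] s=86.4 off=0.2 tipz-deck=-7.14 F cradle [-1.8  2.5] Fz 9.5 grip 0.0223
outward offset 0.20, outward force 0.53
rows [-0.013  0.069] z 0.0012
rows [-0.006  0.07 ] z 0.0012
rows [-0.    0.07] z 0.0012
```

>>> jog_arm --steps '[[[0, 0, 0], [-0.006, 0.07, 0.001], -1], [[0, 0, 0], [-0.004, 0.07, 0.001], -1], [[0, 0, 0], [-0.002, 0.07, 0.001], -1], [[0, 0, 0], [0, 0.07, 0.001], -1], [[0, 0, 0], [0.001, 0.07, 0.001], -1], [[0, 0, 0], [0.003, 0.07, 0.001], -1]]'

```text
t: 20.02
tool_pos: [0.5293, 0.0073, 0.1249]
eef_rot: [-3.093, -0.534, -0.004]
force: [-1.2, 4.9, 8.5]
grip_width: 0.0219
finger_force: 39.9
```

>>> jog_arm --steps '[[[0, 0, 0], [0.005, 0.07, 0.001], -1], [[0, 0, 0], [0.007, 0.07, 0.001], -1], [[0, 0, 0], [0.008, 0.07, 0.001], -1], [[0, 0, 0], [0.01, 0.07, 0.001], -1]]'

```text
t: 20.35
tool_pos: [0.5298, 0.0054, 0.1247]
eef_rot: [-3.092, -0.535, -0.002]
force: [-2.4, 6.6, 8.5]
grip_width: 0.0216
finger_force: 39.9
```

```bash
python3 -c "
from h import *
step(.7,4,3)"
```

```text
t 20.35 tip cradle [-61.7 -82.9] s=91.0 off=0.1 tipz-deck=-7.58 F cradle [-4.4  5.5] Fz 8.5 grip 0.0216
outward offset 0.11, outward force 0.57
rows [-0.003  0.07 ] z 0.0012
rows [0.004 0.07 ] z 0.0012
rows [0.01  0.069] z 0.0012
```

>>> jog_arm --steps '[[[0, 0, 0], [0.003, 0.04, 0], -1], [[0, 0, 0], [0.004, 0.04, 0], -1], [[0, 0, 0], [0.005, 0.04, 0], -1], [[0, 0, 0], [0.006, 0.04, 0], -1], [[0, 0, 0], [0.007, 0.04, 0], -1], [[0, 0, 0], [0.008, 0.04, 0], -1]]'

```text
t: 20.85
tool_pos: [0.5307, 0.0034, 0.1246]
eef_rot: [-3.092, -0.535, -0.001]
force: [-2.9, 6.1, 10.8]
grip_width: 0.0218
finger_force: 39.9
```

```bash
python3 -c "
from h import *
step(.7,4,3)"
```

```text
t 20.85 tip cradle [-60.2 -84.5] s=93.0 off=0.1 tipz-deck=-7.56 F cradle [-4.7  4.8] Fz 10.8 grip 0.0218
outward offset -0.08, outward force 0.80
rows [0.002 0.07 ] z 0.0012
rows [0.008 0.07 ] z 0.0012
rows [0.014 0.069] z 0.0012
```

>>> jog_arm --steps '[[[0, 0, 0], [0.009, 0.05, 0], -1], [[0, 0, 0], [0.01, 0.05, 0], -1], [[0, 0, 0], [0.011, 0.05, 0], -1], [[0, 0, 0], [0.012, 0.05, 0], -1], [[0, 0, 0], [0.013, 0.05, 0], -1], [[0, 0, 0], [0.014, 0.05, 0], -1]]'

```text
t: 21.35
tool_pos: [0.5335, -0.0015, 0.1251]
eef_rot: [-3.095, -0.534, -0.004]
force: [-1.3, 2.9, 10.7]
grip_width: 0.0216
finger_force: 39.9
```

```bash
python3 -c "
from h import *
step(.7,4,3)"
```

```text
t 21.35 tip cradle [-56.  -88.2] s=98.8 off=0.7 tipz-deck=-7.03 F cradle [-2.2  2.3] Fz 10.7 grip 0.0216
outward offset -0.68, outward force -0.26
rows [0.014 0.068] z 0.0012
rows [0.02  0.067] z 0.0012
rows [0.026 0.065] z 0.0012
```

>>> jog_arm --steps '[[[0, 0, 0], [0, 0, 0], -1], [[0, 0, 0], [0, 0, 0], -1], [[0, 0, 0], [0, 0, 0], -1], [[0, 0, 0], [0, 0, 0], -1]]'

```text
t: 21.68
tool_pos: [0.5338, -0.0021, 0.1251]
eef_rot: [-3.096, -0.533, -0.005]
force: [-1.0, 2.4, 10.6]
grip_width: 0.0217
finger_force: 39.9
```

>>> jog_arm --steps '[[[0, 0, 0], [0.013, 0.06, 0], -1], [[0, 0, 0], [0.015, 0.06, 0], -1], [[0, 0, 0], [0.017, 0.06, 0], -1], [[0, 0, 0], [0.018, 0.06, 0], -1], [[0, 0, 0], [0.019, 0.06, 0], -1], [[0, 0, 0], [0.02, 0.06, 0], -1]]'

```text
t: 22.18
tool_pos: [0.5351, -0.0044, 0.1249]
eef_rot: [-3.094, -0.533, -0.002]
force: [-2.9, 3.8, 10.7]
grip_width: 0.0218
finger_force: 39.9
```

```bash
python3 -c "
from h import *
step(.7,4,3)"
```

```text
t 22.18 tip cradle [-53.5 -90.4] s=102.2 off=0.5 tipz-deck=-7.14 F cradle [-3.9  2.6] Fz 10.7 grip 0.0218
outward offset -0.52, outward force 0.18
rows [0.022 0.067] z 0.0012
rows [0.027 0.064] z 0.0012
rows [0.033 0.062] z 0.0012
```

Force held steady at rest (10.6), so clip 6 is home. Continue round the arc.

>>> jog_arm --steps '[[[0, 0, 0], [0.021, 0.056, 0], -1], [[0, 0, 0], [0.022, 0.056, 0], -1], [[0, 0, 0], [0.023, 0.055, 0], -1], [[0, 0, 0], [0.024, 0.055, 0], -1], [[0, 0, 0], [0.025, 0.055, 0], -1], [[0, 0, 0], [0.026, 0.054, 0], -1]]'

```text
t: 22.68
tool_pos: [0.5361, -0.0066, 0.1244]
eef_rot: [-3.093, -0.534, 0.002]
force: [-3.6, 2.9, 10.4]
grip_width: 0.0219
finger_force: 39.9
```

>>> jog_arm --steps '[[[0, 0, 0], [0.027, 0.054, 0], -1], [[0, 0, 0], [0.028, 0.053, 0], -1], [[0, 0, 0], [0.028, 0.053, 0], -1], [[0, 0, 0], [0.029, 0.053, 0], -1]]'

```text
t: 23.02
tool_pos: [0.5369, -0.0078, 0.1242]
eef_rot: [-3.092, -0.534, 0.005]
force: [-5.0, 5.0, 10.4]
grip_width: 0.0218
finger_force: 39.9
```

```bash
python3 -c "
from h import *
step(.7,4,3)"
```

```text
t 23.02 tip cradle [-50.7 -93. ] s=106.0 off=0.2 tipz-deck=-7.78 F cradle [-6.3  3.2] Fz 10.4 grip 0.0218
outward offset 0.15, outward force 0.35
rows [0.029 0.064] z 0.0012
rows [0.035 0.061] z 0.0012
rows [0.04  0.057] z 0.0012
```

>>> jog_arm --steps '[[[0, 0, 0], [0.03, 0.042, -0.002], -1], [[0, 0, 0], [0.031, 0.042, -0.002], -1], [[0, 0, 0], [0.032, 0.042, -0.002], -1], [[0, 0, 0], [0.032, 0.042, -0.002], -1], [[0, 0, 0], [0.033, 0.042, 0], -1], [[0, 0, 0], [0.034, 0.041, 0], -1]]'

```text
t: 23.52
tool_pos: [0.5388, -0.0096, 0.1241]
eef_rot: [-3.092, -0.534, 0.008]
force: [-5.8, 4.3, 11.1]
grip_width: 0.0219
finger_force: 39.9
```

```bash
python3 -c "
from h import *
step(.7,4,3)"
```

```text
t 23.52 tip cradle [-48.4 -94.2] s=108.6 off=0.1 tipz-deck=-7.83 F cradle [-6.9  2.2] Fz 11.1 grip 0.0219
outward offset 0.11, outward force 0.87
rows [0.034 0.061] z 0.0012
rows [0.04  0.058] z 0.0012
rows [0.044 0.054] z 0.0012
```

>>> jog_arm --steps '[[[0, 0, 0], [0.042, 0.042, 0], -1], [[0, 0, 0], [0.042, 0.042, 0], -1], [[0, 0, 0], [0.043, 0.042, 0], -1], [[0, 0, 0], [0.043, 0.042, 0], -1], [[0, 0, 0], [0.044, 0.042, 0], -1], [[0, 0, 0], [0.045, 0.042, 0], -1]]'

```text
t: 24.02
tool_pos: [0.5444, -0.0127, 0.1248]
eef_rot: [-3.095, -0.533, 0.001]
force: [-1.9, 1.1, 9.6]
grip_width: 0.0215
finger_force: 39.9
```

```bash
python3 -c "
from h import *
step(.7,4,3)"
```

```text
t 24.02 tip cradle [-42.  -95.3] s=115.0 off=0.9 tipz-deck=-7.01 F cradle [-2.2  0.4] Fz 9.6 grip 0.0215
outward offset -0.92, outward force 0.08
rows [0.046 0.053] z 0.001
rows [0.05  0.049] z 0.001
rows [0.054 0.044] z 0.001
```

>>> jog_arm --steps '[[[0, 0, 0], [0, 0, 0], -1], [[0, 0, 0], [0, 0, 0], -1], [[0, 0, 0], [0.043, 0.042, 0], -1], [[0, 0, 0], [0.043, 0.042, 0], -1], [[0, 0, 0], [0.044, 0.042, 0], -1], [[0, 0, 0], [0.044, 0.041, 0], -1], [[0, 0, 0], [0.045, 0.04, 0], -1], [[0, 0, 0], [0.045, 0.04, 0], -1]]'

```text
t: 24.68
tool_pos: [0.5478, -0.0143, 0.1247]
eef_rot: [-3.095, -0.533, 0.001]
force: [-4.1, 1.0, 9.9]
grip_width: 0.0218
finger_force: 39.9
```

>>> jog_arm --steps '[[[0, 0, 0], [0.046, 0.038, 0], -1], [[0, 0, 0], [0.046, 0.038, 0], -1], [[0, 0, 0], [0.046, 0.037, 0], -1], [[0, 0, 0], [0.046, 0.037, 0], -1], [[0, 0, 0], [0.046, 0.037, 0], -1], [[0, 0, 0], [0.046, 0.037, 0], -1]]'

```text
t: 25.18
tool_pos: [0.5495, -0.0152, 0.1243]
eef_rot: [-3.094, -0.533, 0.006]
force: [-5.0, 1.5, 9.7]
grip_width: 0.022
finger_force: 39.9
```

```bash
python3 -c "
from h import *
step(.7,4,3)"
```

```text
t 25.18 tip cradle [-36.5 -96. ] s=120.8 off=0.9 tipz-deck=-7.43 F cradle [-5.2 -0.2] Fz 9.7 grip 0.0220
outward offset -0.94, outward force 0.45
rows [0.054 0.044] z 0.0009
rows [0.055 0.044] z 0.0009
rows [0.055 0.044] z 0.0009
```

>>> jog_arm --steps '[[[0, 0, 0], [0.047, 0.037, 0], -1], [[0, 0, 0], [0.047, 0.037, 0], -1], [[0, 0, 0], [0.047, 0.037, 0], -1], [[0, 0, 0], [0.047, 0.037, 0], -1], [[0, 0, 0], [0.047, 0.037, 0], -1], [[0, 0, 0], [0.047, 0.037, 0], -1]]'

```text
t: 25.68
tool_pos: [0.5515, -0.0161, 0.1239]
eef_rot: [-3.094, -0.533, 0.01]
force: [-6.5, 1.8, 10.0]
grip_width: 0.0222
finger_force: 39.9
```

>>> jog_arm --steps '[[[0, 0, 0], [0.047, 0.037, 0], -1], [[0, 0, 0], [0.047, 0.037, 0], -1], [[0, 0, 0], [0.047, 0.037, 0], -1], [[0, 0, 0], [0.047, 0.037, 0], -1], [[0, 0, 0], [0.047, 0.037, 0], -1], [[0, 0, 0], [0.047, 0.037, 0], -1]]'

```text
t: 26.18
tool_pos: [0.5544, -0.0171, 0.1239]
eef_rot: [-3.093, -0.533, 0.011]
force: [-6.8, 1.6, 11.3]
grip_width: 0.0218
finger_force: 40.0
```

```bash
python3 -c "
from h import *
step(.7,4,3)"
```

```text
t 26.18 tip cradle [-31.1 -96.3] s=126.2 off=0.7 tipz-deck=-7.78 F cradle [-6.9 -0.7] Fz 11.3 grip 0.0218
outward offset -0.72, outward force 0.72
rows [0.055 0.044] z 0.0009
rows [0.055 0.044] z 0.0009
rows [0.055 0.044] z 0.0009
```

>>> jog_arm --steps '[[[0, 0, 0], [0.05, 0.033, -0.002], -1], [[0, 0, 0], [0.05, 0.033, -0.002], -1], [[0, 0, 0], [0.05, 0.033, -0.002], -1], [[0, 0, 0], [0.05, 0.033, 0], -1], [[0, 0, 0], [0.05, 0.033, 0], -1], [[0, 0, 0], [0.05, 0.033, 0], -1]]'

```text
t: 26.68
tool_pos: [0.5627, -0.0193, 0.125]
eef_rot: [3.096, 0.532, 0.003]
force: [-0.6, -0.2, 9.5]
grip_width: 0.0219
finger_force: 40.0
```

```bash
python3 -c "
from h import *
step(.7,4,3)"
```

```text
t 26.68 tip cradle [-22.6 -95.7] s=134.6 off=1.3 tipz-deck=-6.59 F cradle [-0.6 -0.4] Fz 9.5 grip 0.0219
outward offset -1.30, outward force 0.35
rows [0.055 0.044] z 0.0009
rows [0.055 0.044] z 0.0009
rows [0.055 0.044] z 0.0009
```

>>> jog_arm --steps '[[[0, 0, 0], [-0.02, -0.016, 0], -1], [[0, 0, 0], [-0.02, -0.016, 0], -1], [[0, 0, 0], [0, 0, 0], -1], [[0, 0, 0], [0, 0, 0], -1], [[0, 0, 0], [0, 0, 0], -1], [[0, 0, 0], [0, 0, 0], -1]]'

```text
t: 27.18
tool_pos: [0.5626, -0.0193, 0.1251]
eef_rot: [3.095, 0.532, 0.004]
force: [-0.7, 0.3, 8.3]
grip_width: 0.0216
finger_force: 40.0
```

```bash
python3 -c "
from h import *
step(.7,4,3)"
```

```text
t 27.18 tip cradle [-22.7 -95.7] s=134.6 off=1.3 tipz-deck=-6.52 F cradle [-0.8  0.1] Fz 8.3 grip 0.0216
outward offset -1.32, outward force -0.05
rows [0.055 0.044] z 0.0009
rows [0.055 0.044] z 0.0009
rows [0.055 0.044] z 0.0009
```

>>> jog_arm --steps '[[[0, 0, 0], [0.05, 0.04, 0.002], -1], [[0, 0, 0], [0.05, 0.04, 0.002], -1], [[0, 0, 0], [0.05, 0.04, 0.002], -1], [[0, 0, 0], [0.05, 0.04, 0.002], -1], [[0, 0, 0], [0.05, 0.04, 0.002], -1], [[0, 0, 0], [0.05, 0.04, 0.002], -1]]'

```text
t: 27.68
tool_pos: [0.5636, -0.0196, 0.1244]
eef_rot: [-3.095, -0.533, 0.004]
force: [-4.4, 1.3, 10.3]
grip_width: 0.0218
finger_force: 40.0
```

>>> jog_arm --steps '[[[0, 0, 0], [0.047, 0.037, 0], -1], [[0, 0, 0], [0.047, 0.037, 0], -1], [[0, 0, 0], [0.047, 0.037, 0], -1], [[0, 0, 0], [0.047, 0.037, 0], -1], [[0, 0, 0], [0.047, 0.037, 0], -1], [[0, 0, 0], [0.047, 0.037, 0], -1]]'

```text
t: 28.18
tool_pos: [0.5658, -0.0205, 0.124]
eef_rot: [-3.094, -0.533, 0.008]
force: [-5.4, 1.8, 9.4]
grip_width: 0.0218
finger_force: 40.0
```

```bash
python3 -c "
from h import *
step(.7,4,3)"
```

```text
t 28.18 tip cradle [-19.3 -95.8] s=138.0 off=1.2 tipz-deck=-7.51 F cradle [-5.7 -0. ] Fz 9.4 grip 0.0218
outward offset -1.24, outward force 0.03
rows [0.055 0.044] z 0.0009
rows [0.055 0.044] z 0.0009
rows [0.055 0.044] z 0.0009
```

>>> jog_arm --steps '[[[0, 0, 0], [0.042, 0.033, 0], -1], [[0, 0, 0], [0.042, 0.033, 0], -1], [[0, 0, 0], [0.042, 0.033, 0], -1], [[0, 0, 0], [0.042, 0.033, 0], -1], [[0, 0, 0], [0.042, 0.033, 0], -1], [[0, 0, 0], [0.042, 0.033, 0], -1]]'

```text
t: 28.68
tool_pos: [0.5681, -0.0214, 0.1239]
eef_rot: [-3.094, -0.533, 0.01]
force: [-6.0, 2.6, 10.0]
grip_width: 0.0217
finger_force: 40.0
```

>>> jog_arm --steps '[[[0, 0, 0], [0.042, 0.033, 0], -1], [[0, 0, 0], [0.042, 0.033, 0], -1], [[0, 0, 0], [0.042, 0.033, 0], -1], [[0, 0, 0], [0.042, 0.033, 0], -1]]'

```text
t: 29.02
tool_pos: [0.5696, -0.022, 0.1238]
eef_rot: [-3.093, -0.533, 0.011]
force: [-6.9, 1.8, 11.5]
grip_width: 0.0218
finger_force: 40.0
```

```bash
python3 -c "
from h import *
step(.7,4,3)"
```

```text
t 29.02 tip cradle [-15.2 -95.9] s=142.0 off=1.1 tipz-deck=-7.66 F cradle [-7.1 -0.5] Fz 11.5 grip 0.0218
outward offset -1.06, outward force 0.50
rows [0.055 0.044] z 0.0009
rows [0.055 0.044] z 0.0009
rows [0.055 0.044] z 0.0009
```

>>> jog_arm --steps '[[[0, 0, 0], [0.03, 0.02, -0.002], -1], [[0, 0, 0], [0.03, 0.02, -0.002], -1], [[0, 0, 0], [0.03, 0.02, -0.002], -1], [[0, 0, 0], [0.03, 0.02, 0], -1], [[0, 0, 0], [0.02, 0.015, 0], -1], [[0, 0, 0], [0.02, 0.015, 0], -1]]'

```text
t: 29.52
tool_pos: [0.5754, -0.0235, 0.1249]
eef_rot: [-3.096, -0.533, -0.001]
force: [-1.9, 0.2, 9.2]
grip_width: 0.0219
finger_force: 40.0
```

```bash
python3 -c "
from h import *
step(.7,4,3)"
```

```text
t 29.52 tip cradle [ -9.3 -95.6] s=148.0 off=1.4 tipz-deck=-6.55 F cradle [-1.8 -0.4] Fz 9.2 grip 0.0219
outward offset -1.42, outward force 0.40
rows [0.055 0.044] z 0.0009
rows [0.055 0.044] z 0.0009
rows [0.055 0.044] z 0.0009
```

>>> jog_arm --steps '[[[0, 0, 0], [0.047, 0.036, 0], -1], [[0, 0, 0], [0.047, 0.036, 0], -1], [[0, 0, 0], [0.047, 0.036, 0], -1], [[0, 0, 0], [0.047, 0.036, 0], -1], [[0, 0, 0], [0.047, 0.036, 0], -1], [[0, 0, 0], [0.047, 0.036, 0], -1]]'

```text
t: 30.02
tool_pos: [0.5778, -0.0242, 0.1246]
eef_rot: [-3.095, -0.533, 0.002]
force: [-3.4, 1.7, 10.3]
grip_width: 0.0217
finger_force: 40.0
```

>>> jog_arm --steps '[[[0, 0, 0], [0.047, 0.036, 0], -1], [[0, 0, 0], [0.047, 0.036, 0], -1], [[0, 0, 0], [0.047, 0.036, 0], -1], [[0, 0, 0], [0.047, 0.036, 0], -1], [[0, 0, 0], [0.047, 0.036, 0], -1], [[0, 0, 0], [0.047, 0.036, 0], -1]]'

```text
t: 30.52
tool_pos: [0.5798, -0.0249, 0.1242]
eef_rot: [-3.094, -0.533, 0.007]
force: [-5.1, 2.6, 10.1]
grip_width: 0.0218
finger_force: 40.0
```

```bash
python3 -c "
from h import *
step(.7,4,3)"
```

```text
t 30.52 tip cradle [ -4.6 -95.4] s=152.6 off=1.6 tipz-deck=-7.12 F cradle [-5.6  0.8] Fz 10.1 grip 0.0218
outward offset -1.56, outward force -0.77
rows [0.055 0.044] z 0.0009
rows [0.055 0.044] z 0.0009
rows [0.055 0.044] z 0.0009
```

>>> jog_arm --steps '[[[0, 0, 0], [0.042, 0.039, 0], -1], [[0, 0, 0], [0.042, 0.039, 0], -1], [[0, 0, 0], [0.042, 0.039, 0], -1], [[0, 0, 0], [0.042, 0.039, 0], -1], [[0, 0, 0], [0.042, 0.039, 0], -1], [[0, 0, 0], [0.042, 0.039, 0], -1]]'

```text
t: 31.02
tool_pos: [0.5821, -0.026, 0.1239]
eef_rot: [-3.093, -0.533, 0.009]
force: [-5.6, 2.4, 8.6]
grip_width: 0.0219
finger_force: 40.0
```

>>> jog_arm --steps '[[[0, 0, 0], [0.042, 0.034, 0], -1], [[0, 0, 0], [0.042, 0.034, 0], -1], [[0, 0, 0], [0.042, 0.034, 0], -1], [[0, 0, 0], [0.042, 0.034, 0], -1]]'

```text
t: 31.35
tool_pos: [0.5839, -0.0267, 0.1239]
eef_rot: [-3.093, -0.533, 0.01]
force: [-7.6, 2.5, 8.8]
grip_width: 0.0217
finger_force: 40.0
```

```bash
python3 -c "
from h import *
step(.7,4,3)"
```

```text
t 31.35 tip cradle [ -0.2 -95.8] s=157.0 off=1.2 tipz-deck=-7.43 F cradle [-8.  -0.1] Fz 8.8 grip 0.0217
outward offset -1.19, outward force 0.07
rows [0.055 0.044] z 0.0009
rows [0.055 0.044] z 0.0009
rows [0.055 0.044] z 0.0009
```

>>> jog_arm --steps '[[[0, 0, 0], [0.03, 0.024, 0], -1], [[0, 0, 0], [0.03, 0.024, 0], -1], [[0, 0, 0], [0.03, 0.024, 0], -1], [[0, 0, 0], [0.02, 0.016, 0], -1], [[0, 0, 0], [0, 0, 0], -1], [[0, 0, 0], [0, 0, 0], -1]]'

```text
t: 31.85
tool_pos: [0.5881, -0.0281, 0.1247]
eef_rot: [-3.096, -0.533, 0.001]
force: [-2.5, -0.0, 9.4]
grip_width: 0.0218
finger_force: 40.0
```

```bash
python3 -c "
from h import *
step(.7,4,3)"
```

```text
t 31.85 tip cradle [  4.3 -95.8] s=161.6 off=1.2 tipz-deck=-6.49 F cradle [-2.4 -0.8] Fz 9.4 grip 0.0218
outward offset -1.21, outward force 0.83
rows [0.055 0.044] z 0.0009
rows [0.055 0.044] z 0.0009
rows [0.055 0.044] z 0.0009
```

>>> jog_arm --steps '[[[0, 0, 0], [0.03, 0.022, 0], -1], [[0, 0, 0], [0.03, 0.022, 0], -1], [[0, 0, 0], [0, 0, 0], -1], [[0, 0, 0], [0, 0, 0], -1], [[0, 0, 0], [0, 0, 0], -1]]'

```text
t: 32.27
tool_pos: [0.5894, -0.0285, 0.1248]
eef_rot: [-3.096, -0.533, -0.001]
force: [-2.4, 1.4, 9.5]
grip_width: 0.0217
finger_force: 40.0
```

Run:
```python
from h import *
import pickle
whereami()
C0=np.array([.614,.0646])
def prof(f,name):
    P=cloud(f);L=(P[:,:,:2].reshape(-1,2)-C0)@CR*1000;z=P[:,:,2].ravel()*1000
    ok=(z>40)&(z<75);g=ok&(abs(L[:,0])<45)&(abs(L[:,1])<75)
    for _ in range(2):
        A=np.c_[L[g],np.ones(g.sum())];co=np.linalg.lstsq(A,z[g],rcond=None)[0];g&=abs(z-np.c_[L,np.ones(len(L))]@co)<3
    h=z-np.c_[L,np.ones(len(L))]@co;out=[]
    for k in range(11):
        c=seam(3.2 if 0 else 16*k if k<5 else 16*k+.5)
        m=ok&(np.hypot(*(L-c).T)<5);out.append((round(float(np.median(h[m])),1),int(m.sum())) if m.sum()>3 else None)
    print(name,co.round(4),out)
prof(pickle.load(open("w2.pkl","rb")),"w before");prof(get("wrist"),"w now")
prof(pickle.load(open("top.pkl","rb")),"top before");prof(get("top"),"top now")
prof(pickle.load(open("side.pkl","rb")),"side before")
f=get("side");prof(f,"side now")
save(f,"s3.png",(300,130,400,205),7)
```

```text
t 32.27 tip cradle [  5.6 -95.7] s=163.0 off=1.3 tipz-deck=-6.38 F cradle [-2.7  0.6] Fz 9.5 grip 0.0217
w before [-1.33000e-02  1.21000e-02  6.01293e+01] [(3.1, 84), (2.5, 79), (2.9, 77), (2.9, 74), (2.7, 76), (2.4, 74), (2.6, 74), (3.0, 69), (2.6, 78), (2.6, 83), (3.2, 86)]
w now [-1.14000e-02  1.34000e-02  5.83299e+01] [(-0.1, 108), (-0.1, 104), (-0.1, 101), (-0.0, 100), (0.1, 95), (0.1, 37), (0.0, 8), None, None, None, None]
top before [-9.50000e-03  1.25000e-02  5.91495e+01] [(3.2, 10), (3.8, 11), (3.7, 12), (2.7, 11), (3.6, 10), (2.1, 10), (3.8, 9), (1.9, 10), (3.1, 12), (1.6, 11), (1.2, 11)]
top now [-2.40000e-03 -3.05100e-01  8.03253e+01] [None, None, None, None, None, None, None, (-51.3, 9), (-53.7, 10), (-52.3, 8), None]
side before [-1.03000e-02  1.42000e-02  6.11635e+01] [(3.3, 4), (2.1, 4), (1.9, 5), None, (2.6, 4), None, (1.0, 5), (1.8, 6), (-9.1, 4), (0.6, 8), (1.7, 5)]
side now [-1.04000e-02  1.20000e-02  5.91207e+01] [None, (0.3, 4), (0.2, 5), (0.1, 4), (-0.7, 5), (0.2, 5), (-1.1, 4), None, (-1.4, 8), (-1.2, 6), (2.7, 9)]
```

View pics/s3.png

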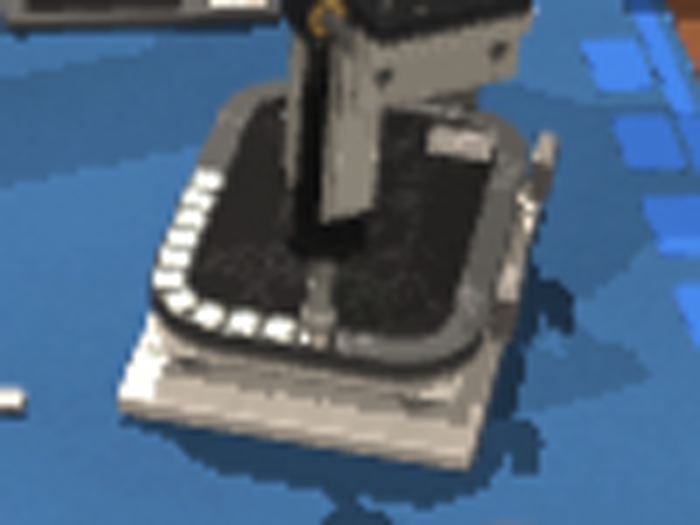

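The side crop shows the ten visible clips lying flat and separate, from (208,180) round to (280,328), with the ball on the last one at (320,320). The depth profile agrees: about 2.8 mm drop on the measured ones. Clip 10 has held steady at 10 N. Lift off and return.

>>> jog_arm --steps '[[[0, 0, 0], [0, 0, -0.5], -1], [[0, 0, 0], [0, 0, -1.5], -1], [[0, 0, 0], [0, 0, -2.5], -1], [[0, 0, 0], [0, 0, -2.5], -1], [[0, 0, 0], [-1.2, 0.9, -0.8], -1], [[0, 0, 0], [-2.4, 1.7, 0], -1], [[0, 0, 0], [-2.9, 2, 0], -1], [[0, 0, 0], [-2.9, 2, 0], -1], [[0, 0, 0], [-2.9, 2, 0], -1], [[0, 0, 0], [-2.9, 2, 0], -1], [[0, 0, 0], [-2.4, 1.8, 0], -1], [[0, 0, 0], [-1.2, 0.9, 0], -1]]'

```text
t: 33.42
tool_pos: [0.4517, -0.2214, 0.2011]
eef_rot: [3.097, 0.523, -0.006]
force: [-0.3, -0.6, -0.1]
grip_width: 0.0217
finger_force: 40.0
```

>>> jog_arm --steps '[[[0, 0, 0], [0, 0, 0], -1], [[0, 0, 0], [0, 0, 0], -1], [[0, 0, 0], [0, 0, 0], -1]]'

```text
t: 33.67
tool_pos: [0.4566, -0.216, 0.2016]
eef_rot: [-3.095, -0.534, 0.0]
force: [0.6, 0.5, -1.0]
grip_width: 0.0218
finger_force: 40.0
```

Run:
```python
from h import *
togo([.4496,-.2301,.0784]);s=state();print(s["force"].round(1))
f=get("wrist");save(f,"w4.png",(200,120,440,300),3)
```

```text
tool pos [ 0.4566 -0.216   0.2016] x axis yaw 19.57 z [-2.e-04  9.e-04 -1.e+00]
shift cm (tool) [-1.13  1.1  12.32]
[ 0.6  0.5 -1. ]
```

View pics/w4.png

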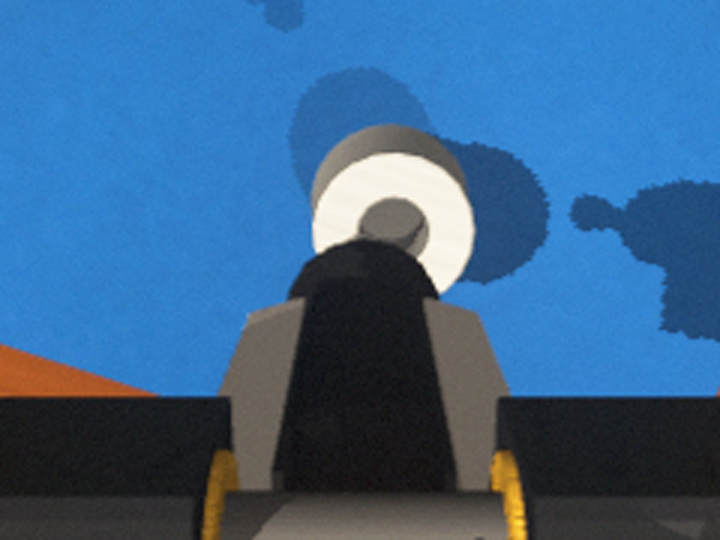

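The wrist crop shows the stand's hole at (393,228), about 1 cm to the right of the stylus (365,250), which matches the computed shift.

>>> jog_arm --steps '[[[0, 0, 0], [-0.5, 0.5, 0], -1], [[0, 0, 0], [-0.5, 0.5, 0], -1], [[0, 0, 0], [0, 0, 1.5], -1], [[0, 0, 0], [0, 0, 2], -1], [[0, 0, 0], [0, 0, 1], -1], [[0, 0, 0], [0, 0, 0], -1], [[0, 0, 0], [0, 0, 0], -1]]'

```text
t: 34.3
tool_pos: [0.4502, -0.2297, 0.1567]
eef_rot: [-3.096, -0.533, 0.001]
force: [0.3, 0.1, -0.9]
grip_width: 0.022
finger_force: 40.0
```

```bash
python3 -c "
from h import *
togo([.4500,-.229,.0784])"
```

```text
tool pos [ 0.4502 -0.2297  0.1567] x axis yaw 19.54 z [-1.e-03  3.e-04 -1.e+00]
shift cm (tool) [ 0.01 -0.06  7.83]
```

>>> jog_arm --steps '[[[0, 0, 0], [0, -0.04, 1], -1], [[0, 0, 0], [0, 0, 1.2], -1], [[0, 0, 0], [0, 0, 1.2], -1], [[0, 0, 0], [0, 0, 1.2], -1], [[0, 0, 0], [0, 0, 1.2], -1], [[0, 0, 0], [0, 0, 0.9], -1], [[0, 0, 0], [0, 0, 0.6], -1], [[0, 0, 0], [0, 0, 0.2], -1], [[0, 0, 0], [0, 0, 0.1], -1], [[0, 0, 0], [0, 0, 0.1], -1], [[0, 0, 0], [0, 0, 0], -1]]'

```text
t: 35.22
tool_pos: [0.4507, -0.2294, 0.0804]
eef_rot: [3.096, 0.533, 0.001]
force: [-0.3, 0.4, -0.9]
grip_width: 0.0216
finger_force: 40.0
```

```bash
python3 -c "
from h import *
togo([.4500,-.229,.0784]);print(state()['force'])"
```

```text
tool pos [ 0.4507 -0.2294  0.0804] x axis yaw 19.52 z [ 9.e-04 -4.e-04 -1.e+00]
shift cm (tool) [-0.05 -0.06  0.2 ]
[-0.27579796  0.40636724 -0.94136439]
```

>>> jog_arm --steps '[[[0, 0, 0], [0, 0, 0.08], -1], [[0, 0, 0], [0, 0, 0.06], -1], [[0, 0, 0], [0, 0, 0.03], -1], [[0, 0, 0], [0, 0, 0.03], -1], [[0, 0, 0], [0, 0, 0], -1], [[0, 0, 0], [0, 0, 0], -1]]'

```text
t: 35.72
tool_pos: [0.4504, -0.2293, 0.0784]
eef_rot: [3.096, 0.533, 0.001]
force: [-0.7, 0.5, 5.2]
grip_width: 0.022
finger_force: 40.0
```

>>> jog_arm --steps '[[[0, 0, 0], [0, 0, 0], -0.8], [[0, 0, 0], [0, 0, 0], -0.6], [[0, 0, 0], [0, 0, 0], -0.3], [[0, 0, 0], [0, 0, 0], 0], [[0, 0, 0], [0, 0, 0], 0.4], [[0, 0, 0], [0, 0, 0], 0.4], [[0, 0, 0], [0, 0, 0], 0.4], [[0, 0, 0], [0, 0, 0], 0.4], [[0, 0, 0], [0, 0, 0], 0.4], [[0, 0, 0], [0, 0, 0], 0.4]]'

```text
t: 36.55
tool_pos: [0.4503, -0.2292, 0.078]
eef_rot: [-3.096, -0.533, -0.0]
force: [-0.0, -0.1, -0.9]
grip_width: 0.0657
finger_force: 0.0
```

>>> jog_arm --steps '[[[0, 0, 0], [0, 0, -0.5], 0.4], [[0, 0, 0], [0, 0, -1.5], 0.4], [[0, 0, 0], [0, 0, -2.5], 0.4], [[0, 0, 0], [0, 0, -3], 0.4], [[0, 0, 0], [0, 0, -3], 0.4], [[0, 0, 0], [0, 0, -3], 0.4], [[0, 0, 0], [0, 0, -3], 0.4], [[0, 0, 0], [0, 0, -1], 0.4], [[0, 0, 0], [0, 0, 0], 0.4], [[0, 0, 0], [0, 0, 0], 0.4]]'

```text
t: 37.38
tool_pos: [0.4502, -0.2293, 0.2534]
eef_rot: [3.096, 0.533, 0.001]
force: [0.1, 0.4, 0.2]
grip_width: 0.0659
finger_force: 0.0
```

Run:
```python
from h import *
f=get("wrist");P=cloud(f);s=get("side")
a=cv2.resize(f["pixels"][100:280,220:420],(400,360));b=cv2.resize(s["pixels"][180:270,250:350],(400,360))
cv2.imwrite("pics/end.png",np.hstack([a,b])[:,:,::-1])
m=np.hypot(P[:,:,0]-.45,P[:,:,1]+.229)<.03
for lo,hi in((.11,.16),(.05,.075)):
    q=P[m&(P[:,:,2]>lo)&(P[:,:,2]<hi)];print(len(q),np.median(q,0).round(4),q.max(0).round(4))
```

```text
526 [ 0.4532 -0.227   0.1355] [ 0.4637 -0.2148  0.1377]
1113 [ 0.4595 -0.2232  0.0607] [ 0.4798 -0.1991  0.0747]
```

View pics/end.png

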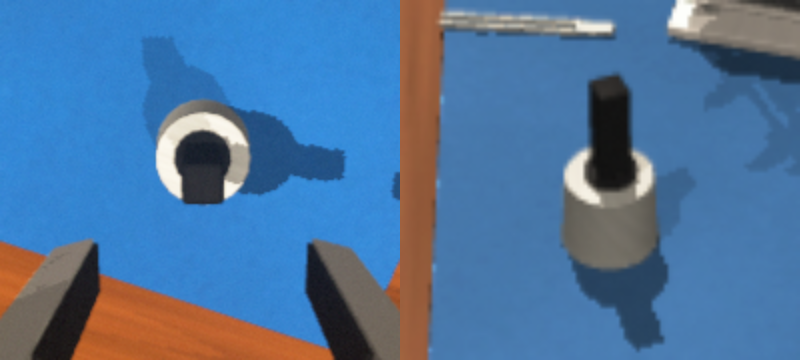

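The picture shows the stylus upright in the stand, flange flat (handle at (203,180) left, (610,130) right), with the gripper clear. Handing in.

```bash
python3 -c "
from cell import close_job
print(close_job())"
```

```text
the job is handed in; nothing more can be done
None
```

The job is handed in: I ran the ball along the whole seam at about 10 N (highest reading about 14 N) and put the stylus back upright in its stand after about 37 s, but nothing has come back on the result; camera or steady force showed the clips home, clips 7 and 10 by force alone.

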